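# Take the drained slide rack off its keeper hook and set it in the staining dish

### The arm

A 6-joint arm with a two-finger parallel gripper is mounted at the origin on the work surface. World frame = base frame: x ahead of the robot, y to its left, z up, the work surface at z = 0. Lengths are in m, angles in degrees, forces in N, time in s.
With the tool pointing down it reaches from about 0.325 to 1 m from the base axis. Payload 5.1 kg.
Tool frame: the origin (TCP) lies midway between the tips of the shut fingers; the grasp point (between the pads) lies 19 mm behind it; z points along the fingers, y is the direction in which the jaws open and shut (so a half turn about z gives the same grasp; the last joint's range is limited). The gripper opens to 85 mm and grips with 20 to 120 N. Pads are 22 mm wide; open, the fingers measure 114 mm over their backs; the gripper's body (76 mm by 85 mm) begins 54 mm behind the grasp point. The pads swing forward as they close: fully open they stand 13 mm farther back than shut.
Start: joints at [69.924, 7.093, 94.555, -0, 78.352, -4.733], TCP at [0.172, 0.627, 0.231] pointing down, gripper open.
Joint ranges: [-149.61, 149.61], [-58.7, 133.49], [1.44, 155.28], [-77.14, 257.14], [18.33, 153.61], [-166.67, 166.67]. Speed limits (degrees/s): [147.25, 147.25, 180, 180, 180, 180].

### API

Orientations are given as a 3x3 rotation matrix whose columns are the frame's x, y, z axes.
In Python, from station import bot, camera gives the robot as it stands.
- The arm moves only by the shell command python3 -m inch 'ROWS'. ROWS is JSON, a list of rows, each an object of numbers: "tx", "ty", "tz": the shift along the tool's x, y, z in mm; "rx", "ry", "rz": the turn, a rotation vector about the tool's x, y, z in rad; "claw": the closure in counts, from 0 (fully open) to 255 (shut). In form: [{"tx": .., "ty": .., "tz": .., "rx": .., "ry": .., "rz": .., "claw": ..}, ...]. A call has 1 to 10 rows; each row shifts and turns the commanded pose from where the row before left it, along the tool's axes as they then stand; what a row does not reach is not made up. A row lasts 1/12 s, in which the tool goes at most 41.7 mm and 7.16 degrees, less where a joint would pass 70% of its speed; a pose out of reach is approached as far as the arm can. A call is refused whole if a number of a shift passes 41.7 or a number of a turn 0.125, either way. A call with a gripper value outside its range is refused whole. The fingers move at their own pace and stop on an object; the grip force is fixed at half the most. Time passes only in rows, so rows that do not move let the fingers close. It gives the time, the measured TCP pose, the force and the opening at its end, in the units of the state.
- bot.state(): the state, without advancing time (a new reading comes with each control period).
- camera(name): name is "side" or "top" or "wrist"; returns a dict with "color" (480x640x3 uint8, blue, green, red), "range_z" (480x640 float32, m along the optical axis (not along the pixel's ray), 0 where there is no reading), "fov_y" (degrees; the focal length in pixels is half the picture's height over the tangent of half this angle, whatever the lens; pixels are square), "cx", "cy" (the principal point, pixels), "pose" (4x4, takes a point from camera to world coordinates). Camera axes: x right, y down, z forward; pixel columns grow to the right and rows downward; lengths in m; the calibration is good to about 2 mm. A picture is of the moment at which its call begins.
- bot.close_job(): hands the job in, once; it reports no verdict.
The state is a dict: "time_s": time; "joint_positions": joint angles; "dq": joint speeds; "joint_efforts": joint torques, N m; "ee_pos": TCP position; "eef_rot": TCP orientation; "wrist_force": force on the tool from outside, world axes, zero at the start; "ft_torque": the same for the moment, N m; "finger_gap": opening from 0.0 (shut) to 1.0 (fully open).
Only numpy, scipy, OpenCV 4.12 (cv2) and the standard library are available. Lean on these libraries where they do the work, as an engineer would, in place of code of your own. Each camera call takes 0.05 s, during which the arm holds its last target.

### The job

The rack of stained slides has drained on the double hook of the draining stand. Press the hook's sprung keeper bar back, lift the rack off over the hook tips while the keeper is held open, let the keeper spring shut, and set the rack gently down upright in the open glass dish (not the one with the lid), then let go. Do not strain the keeper, the hook or the glass, and leave everything else standing where it is.

Things in the scene. Friction and masses are not known exactly. Their poses are not given: they have to be found in the camera images.
- hook_seat (a point): Seat of the draining stand's fixed double hook, 185 mm above the table: midway between the two prongs, on the axis of the wire hanging in them. Axes: x level from the mouth back to the stand's rod, y along the hung wire, z up. The prongs (8 mm round steel, 28 mm either side in y, 48 mm free between) dip into a snug notch here and turn up in front to tips at x = -16 mm, 34 mm above the seat.
- stand_block (a point): Middle of the stand's clamp block (44 x 78 x 22 mm) behind the hook, 72 mm behind the seat and 1 mm above it; same axes as hook_seat. The prongs run level from their notches back into it, tops 8 mm above the seat. On it lies the keeper's barrel, 22 mm round, its axis 22 mm above the seat, its mouth 41 mm behind the seat. Nothing of the stand is over 35 mm above the seat.
- keeper_bar (a point): Centre of the keeper's crossbar, a round bar 10 mm thick, 68 mm long along y, on a sprung 9 mm bolt that slides straight back (+x) into the barrel; axes as hook_seat. Shut, it lies behind both hook tips, centre 5 mm in front of the seat (x = -5 mm) and 22 mm above it, roofing the hung wire; the bolt fills the middle behind it, so whatever holds it back must stand in front of it.
- keeper_bolt (a joint): How far the keeper is pressed back, m: 0 shut, 0.040 at its hard stop (front of the bar then 30 mm behind the seat). The spring pushes with about 3.4 N when shut, rising evenly to 8.2 N at the stop; let go, it springs shut. Over 20 N on keeper or hook would bend it, so the stop must not be run into hard.
- rack_grip (a point): Centre of the grip sleeve (10 mm round, 40 mm long along y) on the top wire of the rack's bail, where the rack is gripped; it starts hanging at hook_seat, z up, y along the sleeve. The wire beside the sleeve is 5 mm thick and lies in the notches with 1 to 2 mm of play. To come off it must rise 40 mm or more, then go forward (-x of the stand). Over 18 N against the hook would bend it.
- rack_centre (a point): Middle of the steel slide rack's body, with eight slides, 0.2 to 0.42 kg; 108 mm below rack_grip, same axes. The body is 84 mm in x, 97 mm in y (over the bail's upright 5 mm wires, 46 mm either side of the middle), 34 mm high; its underside is 125 mm below rack_grip. The same either way round.
- dish_in (a point): Centre of the inner floor (4 mm above the table) of the open glass staining dish, loose, 0.45 kg; outside 100 mm in x, 114 mm in y, 64 mm high, walls 4 mm, so 92 x 106 mm inside: the rack goes in with about 4 mm to spare each side, its sleeve along the dish's y (either way round). With the rack fully down rack_grip is 125 mm above this point. Over 20 N on the glass is too hard.
- lidded_centre (a point): Middle of the other staining dish, of the same size but closed with a glass lid with a knob (82 mm high in all). To be left alone.
- stain_bottle_centre (a point): Middle of a small amber bottle, 34 mm round, 75 mm high. Bystander.
- oil_bottle_centre (a point): Middle of a small clear bottle, 30 mm round, 62 mm high. Bystander.
- beaker_centre (a point): Middle of a glass beaker, 68 mm round, 85 mm high. Bystander.
- slide_box_centre (a point): Middle of a grey and white slide box, 85 x 165 x 35 mm. Bystander.
- petri_stack_centre (a point): Middle of a stack of three petri dishes, 92 mm round, 45 mm high. Bystander.
- tip_box_centre (a point): Middle of a pipette tip box, 85 x 122 x 76 mm. Bystander.
Things that resemble listed ones, but are neither listed nor needed, are in the scene too. Leave any blue or green look-alike of the part that bears hook_seat alone.

How it is judged:
By the outcome, as a careful person would: the job done as asked, in the order asked, and still so for the second after the job is handed in, with the robot touching nothing.
It also fails if it takes over 64 s, if anything falls off the work surface, if the arm or the gripper's body presses on something with over 40 N, if the wrist force passes 120 N, or if a joint passes its speed limit or range.

## Working session

There is one attempt and no reset: what is moved stays moved. The work goes in short steps, Python scripts to look and compute and a shell command to move; the robot and the scene stay as the last step left them, time stands still between calls to the robot, and variables do not carry over. Pictures are saved under pics/ and viewed, and the job is handed in when it is done.

```bash
ls; mkdir -p pics; python3 - <<'E'
from station import bot,camera
import cv2
print(bot.state())
for n in ("side","top","wrist"):
    c=camera(n); cv2.imwrite(f"pics/{n}0.png",c["color"]); print(n,c["fov_y"],c["cx"],c["cy"],c["pose"].round(3).tolist() if hasattr(c["pose"],'round') else c["pose"])
E
```

```text
pics
{'time_s': 0.0, 'joint_positions': array([ 6.99229894e+01,  7.13402863e+00,  9.46339377e+01,  3.03716351e-03,
        7.83513879e+01, -4.73238712e+00]), 'dq': array([ 0.08233887,  0.04696305,  0.03178375,  0.01634266,  0.02538935,
       -0.03343993]), 'joint_efforts': array([ 1.58501309e-03, -4.23608315e+01, -3.65459526e+01,  1.62449186e-05,
        6.96966905e-03, -7.77084210e-06]), 'ee_pos': array([0.17180823, 0.62625351, 0.23004849]), 'eef_rot': array([[-9.64348683e-01,  2.64633775e-01, -7.63862245e-04],
       [ 2.64634783e-01,  9.64346760e-01, -1.93871361e-03],
       [ 2.23578980e-04, -2.07174043e-03, -9.99997829e-01]]), 'wrist_force': array([ 0.5654893 , -0.13789601, -0.45713574]), 'ft_torque': array([-0.03240661,  0.04722092, -0.03522077]), 'finger_gap': 1.002057680102896}
side 46.029818757103435 311.04282624592923 228.0826531988575 [[-0.995, -0.07, 0.076, 0.399], [-0.103, 0.577, -0.81, 0.943], [0.013, -0.814, -0.581, 0.854], [0.0, 0.0, 0.0, 1.0]]
top 56.79867511850308 319.2573825898961 241.5145301165331 [[0.011, -0.98, 0.199, 0.315], [-1.0, -0.013, -0.008, -0.077], [0.01, -0.199, -0.98, 1.152], [0.0, 0.0, 0.0, 1.0]]
wrist 65.58577861722236 323.87751140888923 242.28997905682985 [[0.265, 0.917, 0.297, 0.097], [0.964, -0.252, -0.084, 0.648], [-0.003, 0.309, -0.951, 0.373], [0.0, 0.0, 0.0, 1.0]]
```

View pics/side0.png

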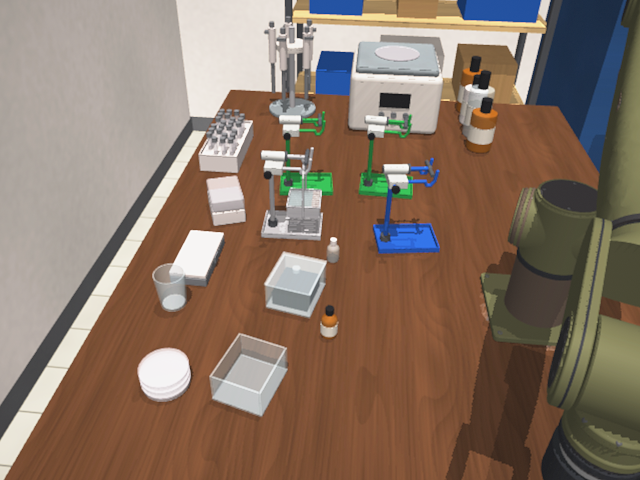

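View pics/top0.png

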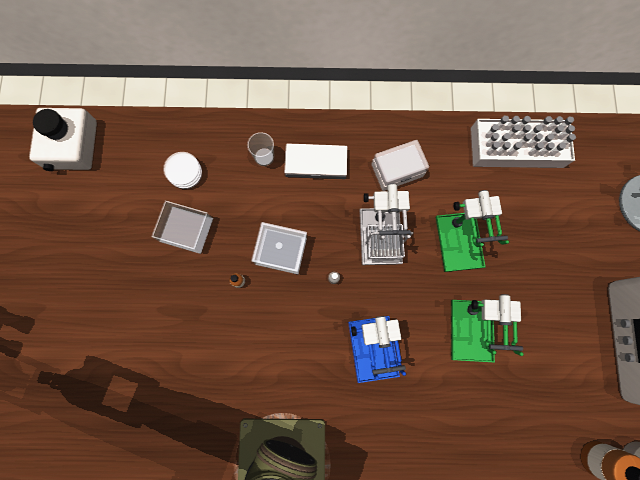

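View pics/wrist0.png

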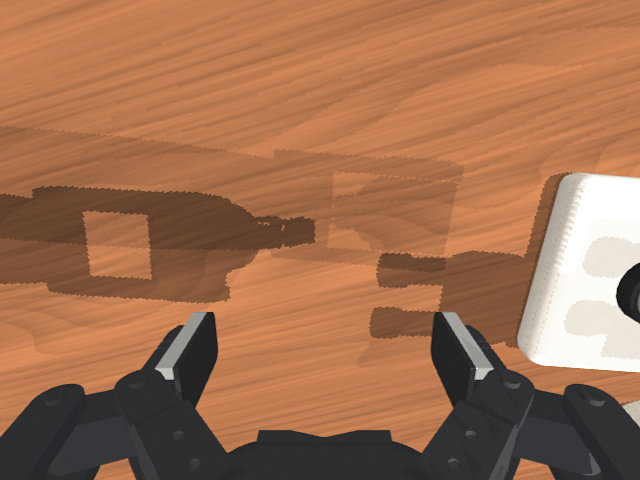

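The steel stand with the rack (top ~(385,230), side ~(290,195)) stands apart from the blue one (top 378,348) and the two green ones (top 462,242 and 475,330). The open dish is at top (184,227); the lidded one at (280,248) has a knob. Next come close crops.

```bash
cat > h.py <<'E'
import numpy as np,cv2
from station import bot,camera
def K(c):
    f=240/np.tan(np.radians(c["fov_y"])/2); return f,c["cx"],c["cy"]
def cloud(c):
    f,cx,cy=K(c); v,u=np.mgrid[0:480,0:640]; z=c["range_z"].astype(float)
    p=np.stack([(u-cx)/f*z,(v-cy)/f*z,z],-1)
    P=np.array(c["pose"]); return p@P[:3,:3].T+P[:3,3]
def proj(c,pts):
    P=np.array(c["pose"]); q=(np.atleast_2d(pts)-P[:3,3])@P[:3,:3]; f,cx,cy=K(c)
    return np.c_[q[:,0]/q[:,2]*f+cx,q[:,1]/q[:,2]*f+cy]
def onplane(c,uv,z):
    f,cx,cy=K(c);P=np.array(c["pose"]);uv=np.atleast_2d(uv).astype(float)
    d=np.c_[(uv[:,0]-cx)/f,(uv[:,1]-cy)/f,np.ones(len(uv))]@P[:3,:3].T
    return P[:3,3]+d*((z-P[2,3])/d[:,2])[:,None]
E
python3 - <<'E'
from h import *
import pickle
t=camera("top");s=camera("side")
pickle.dump((t,s),open("ts.pkl","wb"))
a=cv2.resize(t["color"][170:280,340:440],None,fx=5,fy=5,interpolation=cv2.INTER_CUBIC)
cv2.imwrite("pics/topstand.png",a)
b=cv2.resize(s["color"][140:245,250:340],None,fx=5,fy=5,interpolation=cv2.INTER_CUBIC)
cv2.imwrite("pics/sidestand.png",b)
d=cv2.resize(t["color"][190:285,140:320],None,fx=4,fy=4,interpolation=cv2.INTER_CUBIC)
cv2.imwrite("pics/topdish.png",d)
P=cloud(t)
for (u,v) in [(392,200),(388,236),(400,234),(184,227),(160,240),(205,250),(210,215),(280,246),(300,270),(335,277),(237,281)]:
    print(u,v,P[v,u].round(3))
E
```

```text
392 200 [ 0.599 -0.243  0.218]
388 236 [ 0.565 -0.268  0.005]
400 234 [ 0.526 -0.261  0.207]
184 227 [0.582 0.273 0.004]
160 240 [0.539 0.32  0.042]
205 250 [ 0.522  0.215 -0.001]
210 215 [0.617 0.207 0.002]
280 246 [0.519 0.011 0.086]
300 270 [ 0.472 -0.036 -0.001]
335 277 [ 0.447 -0.125  0.065]
237 281 [0.435 0.116 0.058]
```

View pics/topstand.png

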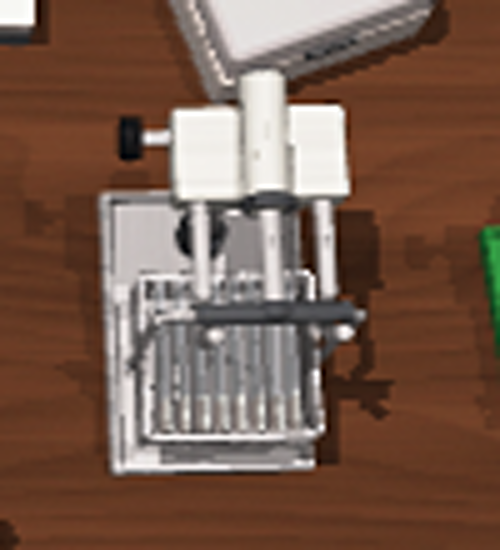

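View pics/sidestand.png

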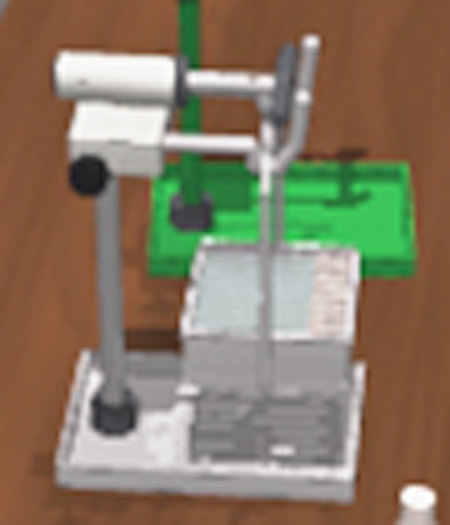

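View pics/topdish.png

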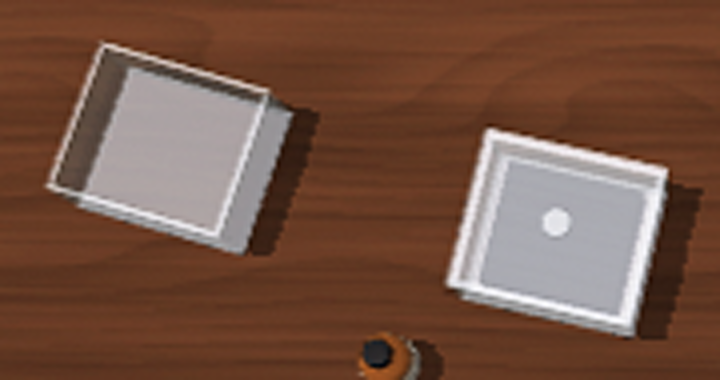

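```bash
python3 - <<'E'
from h import *
import pickle
t,s=pickle.load(open("ts.pkl","rb"))
o=np.array([340,170])
def w(uv,z): return onplane(t,np.array(uv)/5+o,z)
e=w([[195,315],[362,316]],.207); print("bar",e.round(4),e.mean(0).round(4),np.linalg.norm(e[0]-e[1]))
P=cloud(t); S=P.reshape(-1,3)
m=(abs(S[:,0]-.60)<.07)&(abs(S[:,1]+.24)<.07)&(S[:,2]>.19)&(S[:,2]<.20)
q=S[m];r=cv2.minAreaRect((q[:,:2]*1000).astype(np.float32));print("block",r,len(q))
# dish rim
o2=np.array([140,190]);R=onplane(t,np.array([[103,45],[268,93],[220,237],[48,187]])/4+o2,.064)
print("rim",R.round(4),R.mean(0).round(4),[np.linalg.norm(R[i]-R[(i+1)%4]).round(4) for i in range(4)],[np.degrees(np.arctan2(*(R[(i+1)%4]-R[i])[[1,0]])).round(1) for i in range(4)])
E
```

```text
bar [[ 0.5271 -0.2146  0.207 ]
 [ 0.5277 -0.2878  0.207 ]] [ 0.5274 -0.2512  0.207 ] 0.07312128645019553
block ((583.7310791015625, -235.09783935546875), (88.02392578125, 100.96553039550781), 1.2254531383514404) 619
rim [[0.6348 0.3055 0.064 ]
 [0.6047 0.1991 0.064 ]
 [0.5119 0.2232 0.064 ]
 [0.5422 0.3325 0.064 ]] [0.5734 0.2651 0.064 ] [np.float64(0.1106), np.float64(0.0959), np.float64(0.1133), np.float64(0.0964)] [np.float64(-105.8), np.float64(165.4), np.float64(74.5), np.float64(-16.2)]
```

```bash
python3 -m inch '[{"tz":-12,"rz":0.12},{"tz":-12,"rz":0.12},{"tz":-12,"rz":0.12},{"tz":-12,"rz":0.12},{"tz":-12,"rz":0.12},{"tz":-12,"rz":0.12},{"tz":-12,"rz":0.12},{"tz":-12,"rz":0.12},{"tz":-12,"rz":0.12},{"tz":-12,"rz":0.12}]'
```

```text
$[0]: bad value
```

```bash
python3 -m inch '[{"tx":0,"ty":0,"tz":-12,"rx":0,"ry":0,"rz":0.12,"claw":0},{"tx":0,"ty":0,"tz":-12,"rx":0,"ry":0,"rz":0.12,"claw":0},{"tx":0,"ty":0,"tz":-12,"rx":0,"ry":0,"rz":0.12,"claw":0},{"tx":0,"ty":0,"tz":-12,"rx":0,"ry":0,"rz":0.12,"claw":0},{"tx":0,"ty":0,"tz":-12,"rx":0,"ry":0,"rz":0.12,"claw":0},{"tx":0,"ty":0,"tz":-12,"rx":0,"ry":0,"rz":0.12,"claw":0},{"tx":0,"ty":0,"tz":-12,"rx":0,"ry":0,"rz":0.12,"claw":0},{"tx":0,"ty":0,"tz":-12,"rx":0,"ry":0,"rz":0.12,"claw":0},{"tx":0,"ty":0,"tz":-12,"rx":0,"ry":0,"rz":0.12,"claw":0},{"tx":0,"ty":0,"tz":-12,"rx":0,"ry":0,"rz":0.12,"claw":0}]'
```

```text
time_s: 1.08
ee_pos: [0.172, 0.6267, 0.3517]
eef_rot: [[-0.097, 0.995, -0.0], [0.995, 0.097, -0.0], [-0.0, -0.0, -1.0]]
wrist_force: [-0.3, 0.1, -0.2]
finger_gap: 1.0
```

```bash
python3 -m inch '[{"tx":-20,"ty":15,"tz":0,"rx":0,"ry":0,"rz":0.08,"claw":0},{"tx":-38,"ty":15,"tz":0,"rx":0,"ry":0,"rz":0,"claw":0},{"tx":-38,"ty":15,"tz":0,"rx":0,"ry":0,"rz":0,"claw":0},{"tx":-38,"ty":15,"tz":0,"rx":0,"ry":0,"rz":0,"claw":0},{"tx":-38,"ty":15,"tz":0,"rx":0,"ry":0,"rz":0,"claw":0},{"tx":-38,"ty":15,"tz":0,"rx":0,"ry":0,"rz":0,"claw":0},{"tx":-38,"ty":15,"tz":0,"rx":0,"ry":0,"rz":0,"claw":0},{"tx":-38,"ty":15,"tz":0,"rx":0,"ry":0,"rz":0,"claw":0},{"tx":-38,"ty":15,"tz":0,"rx":0,"ry":0,"rz":0,"claw":0},{"tx":-38,"ty":15,"tz":0,"rx":0,"ry":0,"rz":0,"claw":0}]'
python3 -m inch '[{"tx":-38,"ty":15,"tz":0,"rx":0,"ry":0,"rz":0,"claw":0},{"tx":-38,"ty":15,"tz":0,"rx":0,"ry":0,"rz":0,"claw":0},{"tx":-38,"ty":15,"tz":0,"rx":0,"ry":0,"rz":0,"claw":0},{"tx":-38,"ty":15,"tz":0,"rx":0,"ry":0,"rz":0,"claw":0},{"tx":-38,"ty":15,"tz":0,"rx":0,"ry":0,"rz":0,"claw":0},{"tx":-38,"ty":15,"tz":0,"rx":0,"ry":0,"rz":0,"claw":0},{"tx":-38,"ty":15,"tz":0,"rx":0,"ry":0,"rz":0,"claw":0},{"tx":-38,"ty":15,"tz":0,"rx":0,"ry":0,"rz":0,"claw":0},{"tx":-38,"ty":15,"tz":0,"rx":0,"ry":0,"rz":0,"claw":0},{"tx":-38,"ty":15,"tz":0,"rx":0,"ry":0,"rz":0,"claw":0}]'
```

```text
time_s: 1.92
ee_pos: [0.3319, 0.2678, 0.3514]
eef_rot: [[-0.024, 1.0, 0.001], [1.0, 0.024, 0.0], [0.0, 0.001, -1.0]]
wrist_force: [0.8, 0.3, -0.1]
finger_gap: 1.0
time_s: 2.75
ee_pos: [0.4908, -0.109, 0.3514]
eef_rot: [[-0.022, 1.0, 0.001], [1.0, 0.022, 0.0], [0.0, 0.001, -1.0]]
wrist_force: [0.3, -0.5, 0.6]
finger_gap: 1.003
```

```bash
python3 -m inch '[{"tx":-36,"ty":7,"tz":4,"rx":0,"ry":0,"rz":0,"claw":0},{"tx":-36,"ty":7,"tz":4,"rx":0,"ry":0,"rz":0,"claw":0},{"tx":-36,"ty":7,"tz":4,"rx":0,"ry":0,"rz":0,"claw":0},{"tx":-36,"ty":7,"tz":4,"rx":0,"ry":0,"rz":0,"claw":0},{"tx":-30,"ty":7,"tz":4,"rx":0,"ry":0,"rz":0,"claw":0},{"tx":-20,"ty":3,"tz":0,"rx":0,"ry":0,"rz":0,"claw":0},{"tx":0,"ty":0,"tz":0,"rx":0,"ry":0,"rz":0,"claw":0},{"tx":0,"ty":0,"tz":0,"rx":0,"ry":0,"rz":0,"claw":0}]'
python3 - <<'E'
from h import *
import pickle
w=camera("wrist"); pickle.dump((w,bot.state()),open("w1.pkl","wb")); cv2.imwrite("pics/w1.png",w["color"])
print(np.array(w["pose"]).round(3))
E
```

```text
time_s: 3.42
ee_pos: [0.5327, -0.3006, 0.3305]
eef_rot: [[-0.021, 1.0, -0.001], [1.0, 0.021, 0.001], [0.001, -0.001, -1.0]]
wrist_force: [-0.1, 0.5, 0.1]
finger_gap: 0.994
[[ 1.     0.02   0.005  0.532]
 [ 0.021 -0.951 -0.308 -0.221]
 [-0.002  0.308 -0.951  0.473]
 [ 0.     0.     0.     1.   ]]
```

View pics/w1.png

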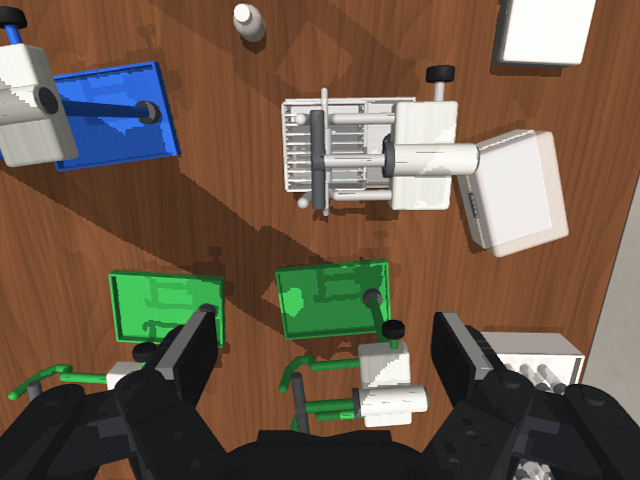

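The wrist view shows the bare-steel stand: keeper bar at (318,160), tips at (301,119) and (304,203), bail wire at x≈325, block at (427,155). The blue one (100,110) and the green ones (165,310) and (335,300) are ruled out. I'll zoom in and measure.

```bash
python3 - <<'E'
from h import *
import pickle
w,s=pickle.load(open("w1.pkl","rb"))
cv2.imwrite("pics/w1c.png",cv2.resize(w["color"][80:225,275:485],None,fx=3.8,fy=3.8,interpolation=cv2.INTER_CUBIC))
P=cloud(w)
for v in range(95,222,4): print(v,[ (u,int(P[v,u,2]*1000)) for u in range(296,336,3)])
E
```

```text
95 [(296, 1), (299, -1), (302, -1), (305, -1), (308, 0), (311, 0), (314, 0), (317, 0), (320, -1), (323, 185), (326, 181), (329, 1), (332, 0), (335, 1)]
99 [(296, 13), (299, 12), (302, 14), (305, 12), (308, 13), (311, 12), (314, 15), (317, 13), (320, 13), (323, 185), (326, 185), (329, 13), (332, 14), (335, 14)]
103 [(296, 93), (299, 94), (302, 92), (305, 94), (308, 94), (311, 93), (314, 93), (317, 93), (320, 93), (323, 186), (326, 186), (329, 92), (332, 93), (335, 94)]
107 [(296, 3), (299, 1), (302, 2), (305, 4), (308, 2), (311, 2), (314, 2), (317, 0), (320, 2), (323, 187), (326, 187), (329, 4), (332, 2), (335, 2)]
111 [(296, 2), (299, 2), (302, 3), (305, 2), (308, 3), (311, 209), (314, 210), (317, 212), (320, 210), (323, 207), (326, 187), (329, 2), (332, 1), (335, 3)]
115 [(296, 216), (299, 218), (302, 217), (305, 211), (308, 198), (311, 211), (314, 211), (317, 211), (320, 210), (323, 209), (326, 186), (329, 183), (332, 188), (335, 191)]
119 [(296, 218), (299, 218), (302, 217), (305, 215), (308, 204), (311, 209), (314, 211), (317, 210), (320, 210), (323, 209), (326, 186), (329, 187),
[... 3370 characters left out ...]
1), (314, 211), (317, 212), (320, 211), (323, 208), (326, 187), (329, 0), (332, 0), (335, 0)]
207 [(296, 0), (299, 218), (302, 218), (305, 218), (308, 0), (311, 0), (314, 211), (317, 212), (320, 212), (323, 209), (326, 186), (329, 0), (332, 0), (335, 0)]
211 [(296, 0), (299, 1), (302, 0), (305, -1), (308, 1), (311, 0), (314, 0), (317, 0), (320, 0), (323, 182), (326, 184), (329, 0), (332, 0), (335, 0)]
215 [(296, 1), (299, 0), (302, 0), (305, 0), (308, 0), (311, 0), (314, 0), (317, 0), (320, 0), (323, 0), (326, 179), (329, 0), (332, 0), (335, -1)]
219 [(296, 0), (299, 0), (302, 0), (305, -1), (308, 0), (311, 0), (314, 0), (317, 0), (320, 0), (323, -1), (326, -1), (329, 0), (332, 0), (335, 0)]
```

View pics/w1c.png

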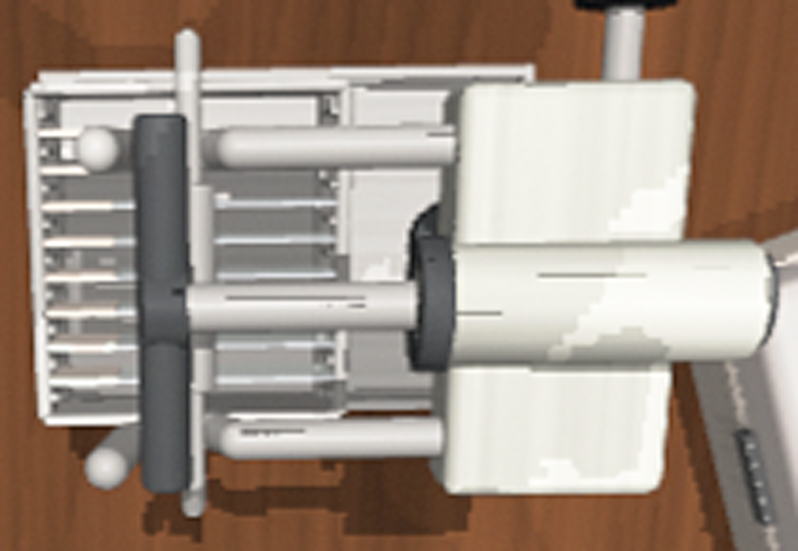

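```bash
python3 - <<'E'
from h import *
import pickle
w,s=pickle.load(open("w1.pkl","rb"))
P=cloud(w)
R=P[90:222,296:345].reshape(-1,3); V,U=np.mgrid[90:222,296:345]; U=U.ravel();V=V.ravel()
m=(R[:,2]>.2055)&(R[:,2]<.2125)&(U>=309)&(U<=325)&((V<150)|(V>172))
q=R[m]; r=cv2.minAreaRect((q[:,:2]*1000).astype(np.float32)); print("bar",r,q.mean(0).round(4))
# ridge: fit cylinder
from scipy.optimize import least_squares
def f(p):
    x0,k,z0,kz=p; d=np.hypot(q[:,0]-x0-k*(q[:,1]+.24),q[:,2]-z0-kz*(q[:,1]+.24)); return d-.005
o=least_squares(f,[q[:,0].mean(),0,.206,0],loss="soft_l1",f_scale=.001); print("bar cyl x,k,z",o.x.round(4),np.degrees(np.arctan(o.x[1])))
mw=(R[:,2]>.178)&(R[:,2]<.192)&(U>=321)&(U<=328)&((V<110)|((V>126)&(V<152))|((V>170)&(V<190))|(V>208))
a=R[mw]
me=mw&((V<110)|(V>208)); a=R[me]; print("wire ends y range",a[:,1].min(),a[:,1].max())
print("wire top",[a[a[:,1]>-.23].mean(0).round(4),a[a[:,1]<-.25].mean(0).round(4)])
# tips
for vv in ((113,125),(197,209)):
    t=R[(R[:,2]>.2155)&(U<309)&(V>=vv[0])&(V<=vv[1])]; print("tip",t.mean(0).round(4),t[:,2].max().round(4),t.min(0).round(4),t.max(0).round(4))
B=P[95:215,385:465].reshape(-1,3); b=B[(B[:,2]>.192)&(B[:,2]<.202)]; r=cv2.minAreaRect((b[:,:2]*1000).astype(np.float32)); print("block",r,b[:,2].mean())
E
```

```text
bar ((527.0739135742188, -247.105224609375), (10.831964492797852, 67.44278717041016), 1.1852424144744873) [ 0.5277 -0.2453  0.2105]
bar cyl x,k,z [ 0.5275 -0.0355  0.2067 -0.0022] -2.031392996858174
wire ends y range -0.2926813379343886 -0.19857939563504057
wire top [array([ 0.5315, -0.2057,  0.1847]), array([ 0.5343, -0.289 ,  0.182 ])]
tip [ 0.5163 -0.2194  0.2178] 0.2209 [ 0.5136 -0.2231  0.2156] [ 0.5195 -0.2156  0.2209]
tip [ 0.5181 -0.2739  0.2231] 0.4731 [ 0.5141 -0.2789  0.2157] [ 0.5323 -0.2206  0.4731]
block ((602.2359008789062, -244.4344940185547), (50.624473571777344, 77.92861938476562), 3.3744897842407227) 0.19655391574500666
```

```bash
python3 -m inch '[{"tx":0,"ty":0,"tz":0,"rx":0,"ry":0,"rz":-0.014,"claw":195},{"tx":18,"ty":-12.7,"tz":12,"rx":0,"ry":0,"rz":0,"claw":195},{"tx":18,"ty":-12.7,"tz":12,"rx":0,"ry":0,"rz":0,"claw":195},{"tx":18,"ty":-12.7,"tz":12,"rx":0,"ry":0,"rz":0,"claw":195},{"tx":0,"ty":0,"tz":12,"rx":0,"ry":0,"rz":0,"claw":195},{"tx":0,"ty":0,"tz":12,"rx":0,"ry":0,"rz":0,"claw":195},{"tx":0,"ty":0,"tz":10,"rx":0,"ry":0,"rz":0,"claw":195},{"tx":0,"ty":0,"tz":0,"rx":0,"ry":0,"rz":0,"claw":195},{"tx":0,"ty":0,"tz":0,"rx":0,"ry":0,"rz":0,"claw":195}]'
python3 - <<'E'
from h import *
import pickle
w=camera("wrist"); s=bot.state(); pickle.dump((w,s),open("w2.pkl","wb")); cv2.imwrite("pics/w2.png",w["color"])
print(s["ee_pos"].round(4),s["eef_rot"].round(4),s["finger_gap"])
P=(cloud(w)-s["ee_pos"])@s["eef_rot"]*1000
m=(abs(P[...,0])<40)&(abs(P[...,1])<90)&(P[...,2]<3)&(P[...,2]>-110)&(w["range_z"]>0)
Q=P[m]
for z in range(-90,4,6):
    q=Q[abs(Q[:,2]-z)<3]
    if len(q):
        for sg in (-1,1):
            a=q[q[:,1]*sg>0]
            if len(a): print(z,sg,"y",a[:,1].min().round(1),a[:,1].max().round(1),"x",a[:,0].min().round(1),a[:,0].max().round(1),len(a))
E
```

```text
time_s: 4.22
ee_pos: [0.493, -0.2474, 0.2606]
eef_rot: [[-0.037, 0.999, -0.001], [0.999, 0.037, 0.001], [0.001, -0.001, -1.0]]
wrist_force: [0.7, -0.1, -0.9]
finger_gap: 0.234
[ 0.4933 -0.2477  0.2614] [[-3.690e-02  9.993e-01 -0.000e+00]
 [ 9.993e-01  3.690e-02 -1.000e-04]
 [-1.000e-04 -0.000e+00 -1.000e+00]] 0.23371160115918568
-90 -1 y -51.4 -7.1 x 14.4 21.6 1015
-90 1 y 8.7 52.3 x 14.5 21.5 1002
-84 -1 y -62.4 -0.0 x 7.5 19.7 4305
-84 1 y 0.0 63.4 x 7.6 19.6 4407
-78 -1 y -59.3 -0.0 x 0.1 19.5 4603
-78 1 y 0.1 60.7 x -0.1 19.6 4666
-72 -1 y -55.9 -0.1 x -7.1 19.5 3994
-72 1 y 0.1 57.6 x -7.4 19.4 4028
-66 -1 y -53.5 -9.2 x -11.5 19.0 2553
-66 1 y 10.5 55.0 x -11.0 19.4 2583
-60 -1 y -49.3 -9.7 x -11.7 17.0 2136
-60 1 y 11.0 50.6 x -11.8 17.1 2143
-54 -1 y -46.2 -10.2 x -11.9 15.5 3845
-54 1 y 11.5 47.4 x -11.3 15.6 3887
-48 -1 y -43.9 -10.7 x -10.1 15.4 1343
-48 1 y 12.0 44.4 x -7.6 15.6 1345
-42 -1 y -39.3 -10.9 x -6.6 15.3 677
-42 1 y 12.2 40.2 x -7.0 15.4 668
-36 -1 y -25.7 -9.3 x -9.5 13.4 586
-36 1 y 10.5 28.2 x -10.4 13.4 584
-30 -1 y -23.0 -9.4 x -10.0 12.9 353
-30 1 y 10.5 24.2 x -10.1 13.0 361
-24 -1 y -23.2 -9.4 x -9.6 13.3 389
-24 1 y 10.5 24.2 x -9.8 13.0 389
-18 -1 y -23.2 -9.4 x -9.9 12.8 341
-18 1 y 10.5 24.3 x -10.4 13.2 323
-12 -1 y -23.1 -9.4 x -9.2 12.9 291
-12 1 y 10.5 24.2 x -9.7 13.1 298
-6 -1 y -22.4 -9.4 x -9.3 12.9 211
-6 1 y 10.5 23.5 x -9.5 12.8 216
0 -1 y -15.8 -9.5 x -8.0 11.9 48
0 1 y 10.5 16.9 x -9.2 12.2 48
```

View pics/w2.png

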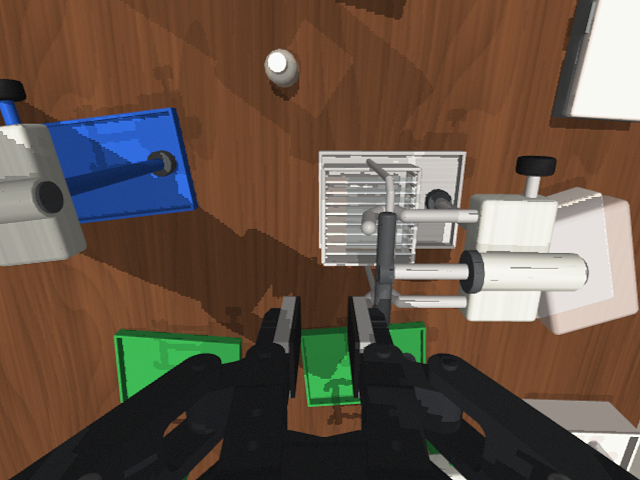

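```bash
python3 -m inch '[{"tx":0,"ty":0,"tz":0,"rx":0,"ry":0,"rz":0,"claw":225},{"tx":0,"ty":0,"tz":0,"rx":0,"ry":0,"rz":0,"claw":225},{"tx":0,"ty":0,"tz":0,"rx":0,"ry":0,"rz":0,"claw":225}]'
python3 - <<'E'
from h import *
import pickle
w=camera("wrist"); s=bot.state(); pickle.dump((w,s),open("w3.pkl","wb")); cv2.imwrite("pics/w3.png",w["color"][240:480,100:560])
for n in ("w2","w3"):
    w,s=pickle.load(open(n+".pkl","rb"));print(n,s["finger_gap"])
    P=(cloud(w)-s["ee_pos"])@s["eef_rot"]*1000
    m=(abs(P[...,0])<30)&(abs(P[...,1])<90)&(P[...,2]<3)&(P[...,2]>-110)&(w["range_z"]>0)
    Q=P[m]
    for z in list(range(-56,-34,2))+[-34,-20,-12,-8,-6,-4,-2,0,1]:
        q=Q[abs(Q[:,2]-z)<1]
        if len(q):
            a=q[q[:,1]>0];b=q[q[:,1]<0]; print(z,a[:,1].min().round(1) if len(a) else 0,a[:,1].max().round(1)if len(a) else 0,"|",b[:,1].min().round(1),b[:,1].max().round(1))
E
```

```text
time_s: 4.52
ee_pos: [0.4933, -0.2477, 0.262]
eef_rot: [[-0.037, 0.999, 0.001], [0.999, 0.037, -0.001], [-0.001, 0.001, -1.0]]
wrist_force: [-0.5, 0.0, 0.2]
finger_gap: 0.114
w2 0.23371160115918568
-56 11.5 47.4 | -46.2 -10.2
-54 11.6 46.5 | -45.4 -10.4
-52 11.9 46.2 | -44.4 -10.5
-50 12.0 44.4 | -43.9 -10.7
-48 12.2 42.9 | -42.0 -10.9
-46 12.3 41.8 | -40.3 -11.1
-44 12.2 40.2 | -39.3 -10.9
-42 12.2 32.1 | -31.2 -10.9
-40 12.2 30.2 | -28.2 -10.9
-38 10.6 28.2 | -25.7 -9.4
-36 10.5 18.2 | -15.8 -9.3
-34 10.5 17.0 | -16.1 -9.4
-20 10.5 24.2 | -22.9 -9.4
-12 10.5 24.2 | -23.1 -9.4
-8 10.5 23.5 | -22.4 -9.5
-6 10.5 23.0 | -21.2 -9.5
-4 10.5 21.2 | -20.2 -9.4
-2 10.5 16.9 | -15.8 -9.5
0 10.5 10.6 | -9.6 -9.5
1 10.5 10.6 | -9.6 -9.5
w3 0.11941108808566846
-56 8.0 43.9 | -41.7 -6.0
-54 7.9 42.9 | -40.6 -5.9
-52 7.9 41.0 | -38.8 -6.0
-50 7.9 40.1 | -37.8 -5.9
-48 7.9 38.1 | -36.1 -6.0
-46 7.5 37.2 | -34.9 -5.6
-44 7.5 35.6 | -32.8 -5.6
-42 7.5 26.7 | -24.7 -5.6
-40 7.6 24.8 | -20.8 -5.6
-38 5.9 15.9 | -15.6 -4.0
-36 5.9 12.6 | -10.7 -4.0
-34 5.9 12.5 | -10.6 -4.0
-20 5.9 19.4 | -17.4 -4.0
-12 5.9 19.5 | -17.7 -4.1
-8 5.9 18.5 | -16.6 -4.0
-6 6.0 17.4 | -15.1 -4.1
-4 6.0 12.2 | -10.8 -4.2
-2 6.5 11.9 | -7.6 -4.3
```

View pics/w3.png

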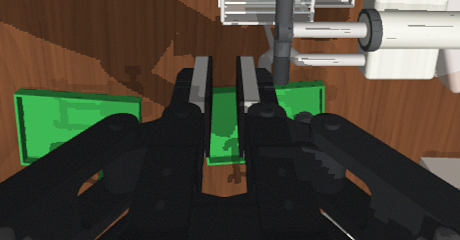

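```bash
cat > prof.py <<'E'
import numpy as np
prof=np.array([(0,10),(2,12),(5,16.5),(8,18.7),(38,18.7),(38,24),(40,25.5),(42,27.5),(44,35),(48,38),(54,42),(66,48),(73,50)],float)
# dense
pts=np.vstack([np.c_[np.linspace(a[0],b[0],40),np.linspace(a[1],b[1],40)] for a,b in zip(prof[:-1],prof[1:])])
pts=np.vstack([pts,np.c_[np.zeros(20),np.linspace(5,10,20)]])
def xb(phi,D,L,W=10):
    f=np.radians(phi); a=pts[:,0]-D; j=pts[:,1]+(W-10)/2
    x=j*np.cos(f)-a*np.sin(f); z=j*np.sin(f)+a*np.cos(f)+L
    d=z-22; m=abs(d)<5
    return (x[m]+np.sqrt(25-d[m]**2)).max()-5 if m.any() else np.nan   # front of bar needed
def clear_barrel(phi,D,L):
    f=np.radians(phi); a=pts[:,0]-D; j=pts[:,1]
    x=j*np.cos(f)-a*np.sin(f); z=j*np.sin(f)+a*np.cos(f)+L
    m=(z<34); return x[m].max()
if __name__=="__main__":
    for phi in (0,5,10,15,20,25,30):
        for D in (14,18,20,22,24,26,28,30):
            r=[round(xb(phi,D,L),1) for L in (0,10,20,25,30,35,38,40,42)]
            print(phi,D,r,round(clear_barrel(phi,D,0),1))
E
python3 prof.py
```

```text
0 14 [np.float64(23.7), np.float64(18.7), np.float64(18.7), np.float64(18.7), np.float64(18.3), np.float64(14.5), np.float64(10.1), np.float64(8.0), nan] 37.9
0 18 [np.float64(33.0), np.float64(18.7), np.float64(18.7), np.float64(18.7), np.float64(18.7), np.float64(17.7), np.float64(15.5), np.float64(13.0), np.float64(10.1)] 40.6
0 20 [np.float64(34.7), np.float64(18.7), np.float64(18.7), np.float64(18.7), np.float64(18.7), np.float64(18.6), np.float64(17.0), np.float64(15.5), np.float64(13.0)] 41.9
0 22 [np.float64(36.2), np.float64(22.0), np.float64(18.7), np.float64(18.7), np.float64(18.7), np.float64(18.7), np.float64(18.3), np.float64(17.0), np.float64(15.5)] 42.9
0 24 [np.float64(37.7), np.float64(23.7), np.float64(18.7), np.float64(18.7), np.float64(18.7), np.float64(18.7), np.float64(18.7), np.float64(18.3), np.float64(17.0)] 43.8
0 26 [np.float64(39.0), np.float64(26.9), np.float64(18.7), np.float64(18.7), np.float64(18.7), np.float64(18.7), np.float64(18.7), np.float64(18.7), np.float64(18.3)] 44.9
0 28 [np.float64(40.3), np.float64(33.0), np.float64(18.7), np.float64(18.7)
[... 7696 characters left out ...]
23.2
30 24 [np.float64(13.3), np.float64(15.4), np.float64(21.2), np.float64(24.0), np.float64(23.8), np.float64(22.0), np.float64(20.8), np.float64(20.1), np.float64(18.3)] 24.2
30 26 [np.float64(14.8), np.float64(15.4), np.float64(21.2), np.float64(24.1), np.float64(25.0), np.float64(23.9), np.float64(22.4), np.float64(21.7), np.float64(21.0)] 25.2
30 28 [np.float64(16.0), np.float64(15.4), np.float64(21.2), np.float64(24.1), np.float64(26.2), np.float64(25.6), np.float64(24.2), np.float64(23.2), np.float64(22.6)] 26.2
30 30 [np.float64(17.7), np.float64(15.4), np.float64(21.2), np.float64(24.1), np.float64(26.9), np.float64(26.9), np.float64(26.1), np.float64(25.1), np.float64(24.1)] 27.2
```

```bash
python3 -m inch '[{"tx":0,"ty":0,"tz":0,"rx":-0.1163,"ry":0,"rz":0,"claw":195},{"tx":0,"ty":0,"tz":0,"rx":-0.1163,"ry":0,"rz":0,"claw":195},{"tx":0,"ty":0,"tz":0,"rx":-0.1164,"ry":0,"rz":0,"claw":195},{"tx":0,"ty":0,"tz":0,"rx":0,"ry":0,"rz":0,"claw":195},{"tx":0,"ty":0,"tz":0,"rx":0,"ry":0,"rz":0,"claw":195}]'
cat > tool.py <<'E'
from h import *
import pickle,sys
seat=np.array([.5322,-.2467,.185]); yaw=np.radians(2.0)
def report(s,D=25):
    ux=np.array([np.cos(yaw),np.sin(yaw),0]);uy=np.array([-np.sin(yaw),np.cos(yaw),0])
    R=s["eef_rot"];p=s["ee_pos"]; d=(p-seat)*1000
    S=(p-D/1000*R[:,2]-seat)*1000
    print("TCP stand",(d@ux).round(1),(d@uy).round(1),d[2].round(1)," P(D)",(S@ux).round(1),(S@uy).round(1),S[2].round(1),"F",s["wrist_force"].round(1),"gap mm",(s["finger_gap"]*85).round(1))
if __name__=="__main__":
    n=sys.argv[1]
    w=camera("wrist"); s=bot.state(); pickle.dump((w,s),open(n+".pkl","wb")); cv2.imwrite("pics/"+n+".png",w["color"]); report(s)
E
python3 tool.py w4
```

```text
time_s: 4.98
ee_pos: [0.4918, -0.2475, 0.2611]
eef_rot: [[-0.035, 0.94, 0.34], [0.999, 0.033, 0.012], [0.0, 0.34, -0.94]]
wrist_force: [0.8, 0.2, -0.2]
finger_gap: 0.239Traceback (most recent call last):
  File "tool.py", line 11, in <module>
    w=camera("wrist"); s=bot.state(); pickle.dump((w,s),open(n+".pkl","wb")); cv2.imwrite("pics/"+n+".png",w["color"]); report(s)
                                                                                                                        ~~~~~~^^^
  File "tool.py", line 8, in report
    print("TCP stand",(d@ux).round(1),(d@uy).round(1),d[2].round(1)," P(D)",(S@ux).round(1),(S@uy).round(1),S[2].round(1),"F",s["wrist_force"].round(1),"gap mm",(s["finger_gap"]*85).round(1))
                                                                                                                                                                 ^^^^^^^^^^^^^^^^^^^^^^^^^^
AttributeError: 'float' object has no attribute 'round'
```

View pics/w4.png

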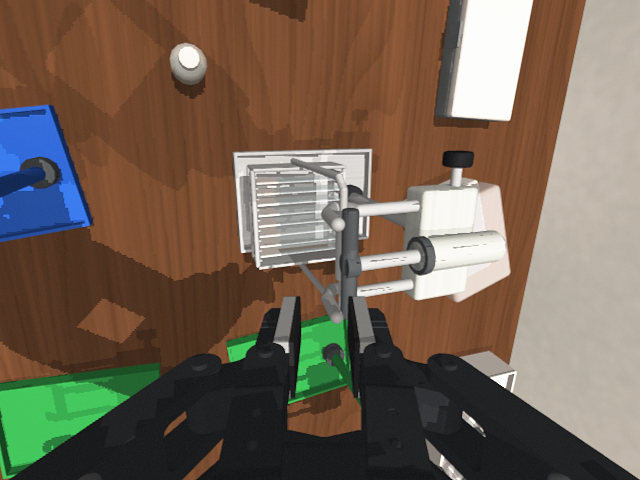

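```bash
sed -i 's/(s\["finger_gap"\]\*85).round(1)/round(float(s["finger_gap"])*85,1)/' tool.py
python3 -m inch '[{"tx":0,"ty":-6,"tz":16.5,"rx":0,"ry":0,"rz":0,"claw":195},{"tx":0,"ty":-6,"tz":16.5,"rx":0,"ry":0,"rz":0,"claw":195},{"tx":0,"ty":-6,"tz":16.5,"rx":0,"ry":0,"rz":0,"claw":195},{"tx":0,"ty":-6,"tz":15.5,"rx":0,"ry":0,"rz":0,"claw":195},{"tx":0,"ty":0,"tz":0,"rx":0,"ry":0,"rz":0,"claw":195},{"tx":0,"ty":0,"tz":0,"rx":0,"ry":0,"rz":0,"claw":195}]'
python3 tool.py w5
```

```text
time_s: 5.53
ee_pos: [0.4932, -0.2471, 0.1918]
eef_rot: [[-0.038, 0.94, 0.34], [0.999, 0.035, 0.014], [0.001, 0.34, -0.94]]
wrist_force: [-0.4, 0.3, 0.4]
finger_gap: 0.236
TCP stand -38.5 0.4 8.1  P(D) -47.1 0.4 31.6 F [ 0.6  0.6 -0.1] gap mm 19.9
```

View pics/w5.png

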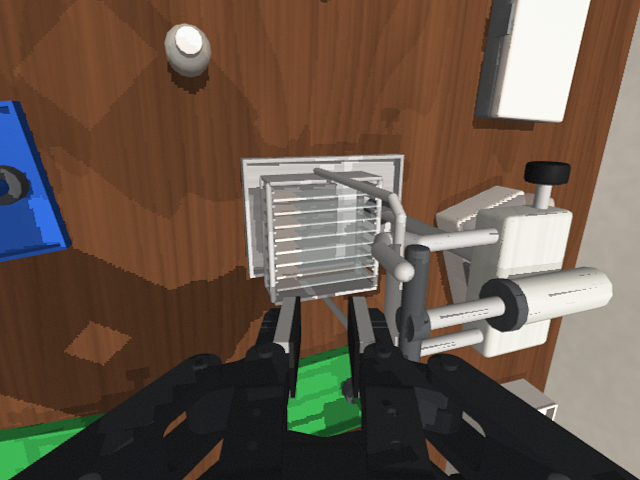

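```bash
cat > meas.py <<'E'
from tool import *
from scipy.optimize import least_squares
def meas(n,box,cyl_r,zr,xs,guess):
    w,s=pickle.load(open(n+".pkl","rb")); P=cloud(w)
    ux=np.array([np.cos(yaw),np.sin(yaw),0]);uy=np.array([-np.sin(yaw),np.cos(yaw),0])
    d=(P-seat); Q=np.stack([d@ux,d@uy,d[...,2]],-1)*1000
    u0,u1,v0,v1=box; q=Q[v0:v1,u0:u1].reshape(-1,3)
    m=(q[:,2]>zr[0])&(q[:,2]<zr[1])&(q[:,0]>xs[0])&(q[:,0]<xs[1]); q=q[m]
    f=lambda p: np.hypot(q[:,0]-p[0]-p[1]*q[:,1],q[:,2]-p[2]-p[3]*q[:,1])-cyl_r
    o=least_squares(f,guess,loss="soft_l1",f_scale=.5); r=f(o.x)
    print(n,len(q),"y",q[:,1].min().round(1),q[:,1].max().round(1),"fit x,k,z,kz",o.x.round(3),"rms",np.sqrt((r**2).mean()).round(2))
if __name__=="__main__":
    meas("w5",(405,432,243,300),5,(15,30),(-15,3),[-5,0,22,0])
    meas("w5",(388,408,195,238),2.5,(-4,5),(-6,6),[0,0,0,0])
    meas("w5",(385,402,285,320),5,(-7,7),(-10,10),[0,0,0,0])
    # same with the first view
    meas("w1",(309,327,110,150),5,(15,30),(-15,3),[-5,0,22,0])
    meas("w1",(320,329,93,110),2.5,(-4,5),(-6,6),[0,0,0,0])
    w,s=pickle.load(open("w5.pkl","rb"));P=(cloud(w)-s["ee_pos"])@s["eef_rot"]*1000
    q=P[(abs(P[...,0])<8)&(abs(P[...,1])<25)&(P[...,2]<-8)&(P[...,2]>-25)]
    print("pads",q[q[:,1]>0][:,1].min(),q[q[:,1]<0][:,1].max())
E
python3 meas.py
```

```text
w5 1109 y 11.7 34.4 fit x,k,z,kz [-4.4870e+00  1.0000e-02  2.1752e+01 -7.0000e-03] rms 1.05
w5 421 y 30.0 47.1 fit x,k,z,kz [ 2.048 -0.034  0.135 -0.023] rms 0.83
w5 494 y -9.9 9.5 fit x,k,z,kz [ 0.778 -0.    -0.573  0.004] rms 0.49
w1 581 y 8.0 33.5 fit x,k,z,kz [-4.3580e+00 -8.0000e-03  2.1839e+01 -7.0000e-03] rms 0.57
w1 112 y 34.7 45.9 fit x,k,z,kz [ 1.054 -0.01   8.764 -0.246] rms 0.66
pads 9.787505297116951 -10.000851418626807
```

```bash
sed -i 's/seat=np.array(\[.*\])/seat=np.array([.5329,-.2467,.1846])/;s/seat=np.array(\[.5322.*/&/' tool.py; grep seat= tool.py
python3 -m inch '[{"tx":0,"ty":5.7,"tz":2.1,"rx":0,"ry":0,"rz":0,"claw":195},{"tx":0,"ty":5.7,"tz":2.1,"rx":0,"ry":0,"rz":0,"claw":195},{"tx":0,"ty":5.7,"tz":2.1,"rx":0,"ry":0,"rz":0,"claw":195},{"tx":0,"ty":3,"tz":1,"rx":0,"ry":0,"rz":0,"claw":195},{"tx":0,"ty":0,"tz":0,"rx":0,"ry":0,"rz":0,"claw":195}]'
python3 tool.py w6
```

```text
seat=np.array([.5329,-.2467,.1846]); yaw=np.radians(2.0)
time_s: 6.0
ee_pos: [0.5151, -0.2471, 0.1937]
eef_rot: [[-0.037, 0.938, 0.343], [0.999, 0.036, 0.011], [-0.002, 0.343, -0.939]]
wrist_force: [-3.7, -1.4, 4.9]
finger_gap: 0.233
TCP stand -18.2 0.4 8.7  P(D) -26.8 0.4 32.1 F [-4.  -0.8  3.9] gap mm 19.8
```

View pics/w6.png

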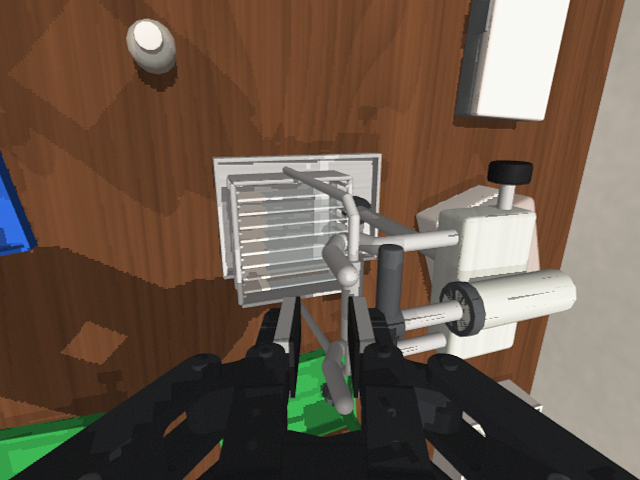

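Pressing has begun: the bar at (390,290) has moved off the tips, and the fingers pass between the tips at (345,265) and (340,395). Force is about 4 N. I'll press on and then advance along the tool axis.

```bash

python3 -m inch '[{"tx":0,"ty":4.7,"tz":2.4,"rx":0,"ry":0,"rz":0,"claw":195},{"tx":0,"ty":4.7,"tz":2.4,"rx":0,"ry":0,"rz":0,"claw":195},{"tx":0,"ty":4.7,"tz":2.4,"rx":0,"ry":0,"rz":0,"claw":195},{"tx":0,"ty":0,"tz":0,"rx":0,"ry":0,"rz":0,"claw":195},{"tx":0,"ty":0,"tz":0,"rx":0,"ry":0,"rz":0,"claw":195}]'
python3 tool.py w7
```

```text
time_s: 6.47
ee_pos: [0.5295, -0.2461, 0.1905]
eef_rot: [[-0.037, 0.939, 0.341], [0.999, 0.035, 0.012], [-0.0, 0.341, -0.94]]
wrist_force: [-6.1, -0.9, 4.6]
finger_gap: 0.235
TCP stand -3.5 0.7 5.9  P(D) -12.0 0.7 29.4 F [-6.6 -0.1  5.7] gap mm 20.0
```

View pics/w7.png

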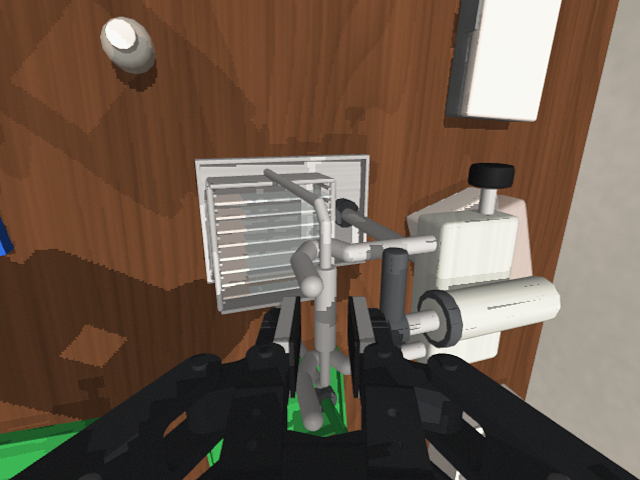

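```bash
cat > slv.py <<'E'
from tool import *
from scipy.optimize import least_squares
def run(n,box):
    w,s=pickle.load(open(n+".pkl","rb"));P=(cloud(w)-s["ee_pos"])@s["eef_rot"]*1000
    q=P[(abs(P[...,0])<8)&(abs(P[...,1])<25)&(P[...,2]<-8)&(P[...,2]>-25)]
    print("pads",q[q[:,1]>0][:,1].min().round(2),q[q[:,1]<0][:,1].max().round(2))
    u0,u1,v0,v1=box;q=P[v0:v1,u0:u1].reshape(-1,3)
    q=q[(abs(q[:,1])<12)&(q[:,2]>-25)&(q[:,2]<45)&(q[:,0]<25)]
    # drop pads
    f=lambda p: np.hypot(q[:,1]-p[0]-p[1]*q[:,0],q[:,2]-p[2]-p[3]*q[:,0])-5
    o=least_squares(f,[0,0,np.median(q[:,2])+4,0],loss="soft_l1",f_scale=.5);r=f(o.x)
    print("sleeve tool y,k,z,kz",o.x.round(3),"n",len(q),"rms",np.sqrt((r**2).mean()).round(2),"x",q[:,0].min().round(1),q[:,0].max().round(1))
if __name__=="__main__":
    run(sys.argv[1],tuple(int(a) for a in sys.argv[2:6]))
E
python3 slv.py w7 308 342 268 345
```

```text
pads 10.72 -9.14
sleeve tool y,k,z,kz [1.151e+00 4.000e-03 7.042e+00 3.000e-03] n 1499 rms 0.51 x -17.0 21.3
```

```bash

python3 -m inch '[{"tx":-0.5,"ty":0.3,"tz":4,"rx":0,"ry":0,"rz":0,"claw":195},{"tx":0,"ty":0.3,"tz":4,"rx":0,"ry":0,"rz":0,"claw":195},{"tx":0,"ty":0,"tz":4,"rx":0,"ry":0,"rz":0,"claw":195},{"tx":0,"ty":0,"tz":4,"rx":0,"ry":0,"rz":0,"claw":195},{"tx":0,"ty":0,"tz":0,"rx":0,"ry":0,"rz":0,"claw":195}]'
python3 -m inch '[{"tx":0,"ty":0,"tz":4,"rx":0,"ry":0,"rz":0,"claw":195},{"tx":0,"ty":0,"tz":4,"rx":0,"ry":0,"rz":0,"claw":195},{"tx":0,"ty":0,"tz":0,"rx":0,"ry":0,"rz":0,"claw":195}]'
python3 tool.py w8
```

```text
time_s: 6.93
ee_pos: [0.5342, -0.2457, 0.1732]
eef_rot: [[-0.037, 0.94, 0.338], [0.999, 0.034, 0.014], [0.002, 0.338, -0.941]]
wrist_force: [-5.4, -1.2, -0.1]
finger_gap: 0.239
time_s: 7.18
ee_pos: [0.5369, -0.2457, 0.1657]
eef_rot: [[-0.037, 0.94, 0.338], [0.999, 0.034, 0.014], [0.002, 0.338, -0.941]]
wrist_force: [-6.6, -1.3, 0.5]
finger_gap: 0.237
TCP stand 3.9 0.9 -18.9  P(D) -4.5 0.8 4.6 F [-6.9 -1.3  0.6] gap mm 20.2
```

View pics/w8.png

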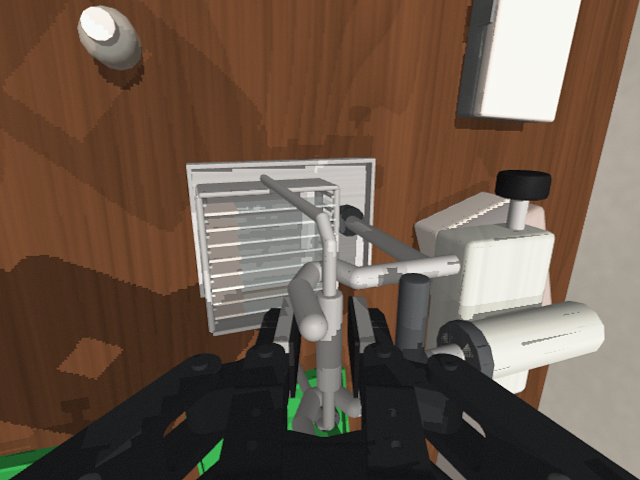

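```bash
python3 slv.py w8 317 343 296 350; python3 slv.py w8 322 343 300 330
```

```text
pads 0.26 -0.08
sleeve tool y,k,z,kz [ 2.6210e+00  5.0000e-03 -1.8881e+01  1.4000e-02] n 1065 rms 0.53 x -2.6 21.3
pads 0.26 -0.08
sleeve tool y,k,z,kz [ 2.4440e+00  1.5000e-02 -1.8818e+01  3.0000e-03] n 522 rms 0.47 x 6.9 20.6
```

```bash

python3 -m inch '[{"tx":-0.5,"ty":1,"tz":3,"rx":0,"ry":0,"rz":0,"claw":195},{"tx":0,"ty":1,"tz":3,"rx":0,"ry":0,"rz":0,"claw":195},{"tx":0,"ty":0,"tz":0,"rx":0,"ry":0,"rz":0,"claw":195},{"tx":0,"ty":0,"tz":0,"rx":0,"ry":0,"rz":0,"claw":195}]'
python3 tool.py w9; python3 slv.py w9 317 343 300 350
python3 - <<'E'
from tool import *
w,s=pickle.load(open("w9.pkl","rb"));P=(cloud(w)-s["ee_pos"])@s["eef_rot"]*1000
# pad inner faces near x=9..12, by z
for z in (-8,-12,-30):
    q=P[(abs(P[...,2]-z)<2)&(abs(P[...,1])<13)&(P[...,0]>-12)&(P[...,0]<14)]
    print(z,np.histogram(q[:,1],bins=np.arange(-13,14,1))[0])
E
```

```text
time_s: 7.57
ee_pos: [0.5429, -0.2459, 0.1645]
eef_rot: [[-0.038, 0.939, 0.343], [0.999, 0.035, 0.014], [0.001, 0.343, -0.939]]
wrist_force: [-6.6, 4.3, 9.7]
finger_gap: 0.236
TCP stand 10.0 0.5 -20.1  P(D) 1.4 0.4 3.4 F [-7.   4.2 10. ] gap mm 19.8
pads 0.22 -5.22
sleeve tool y,k,z,kz [ -2.809   0.028 -22.134   0.048] n 141 rms 0.27 x -0.2 20.5
-8 [ 0  0  0  3  0  0  0  0  0  0  0  0  0  0  0  0  0  0  0  0  0  0  0 37
  9 12]
-12 [ 0  0  0  4  0  0  0  0  0  0  0  0  0  0  0  0  0  0  0  0  0  0  0 38
 17 13]
-30 [ 0  0  0 37  0  0  0  0  1  9  6  4  1  0  0  0  0  0  0  0  0  0  0 54
 18 13]
```

View pics/w9.png

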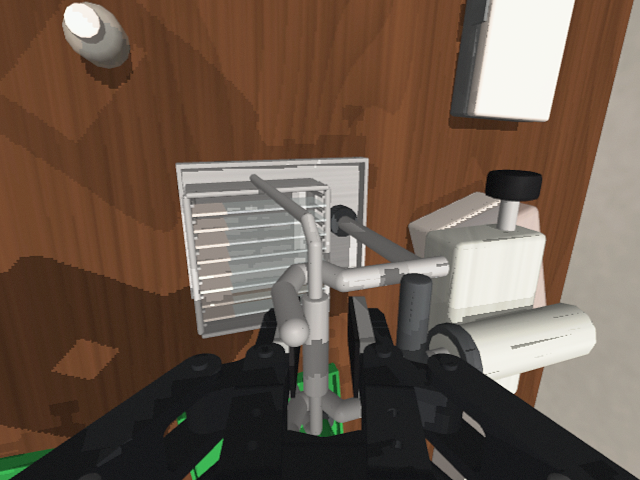

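Force is up to 12 N: the knuckle shoulder is touching the top of the keeper bar. I'll back off slightly for a shallower grip, about 20 mm behind the tips.

```bash

python3 -m inch '[{"tx":0,"ty":-1.8,"tz":-1.5,"rx":0,"ry":0,"rz":0,"claw":195},{"tx":0,"ty":-1.5,"tz":-0.5,"rx":0,"ry":0,"rz":0,"claw":200},{"tx":0,"ty":0,"tz":0,"rx":0,"ry":0,"rz":0,"claw":200}]'
python3 tool.py w10; python3 slv.py w10 300 345 300 350
python3 - <<'E'
import cv2
a=cv2.imread("pics/w10.png"); cv2.imwrite("pics/w10c.png",cv2.resize(a[240:440,220:480],None,fx=3,fy=3,interpolation=cv2.INTER_CUBIC))
E
```

```text
time_s: 7.87
ee_pos: [0.5386, -0.2461, 0.1648]
eef_rot: [[-0.038, 0.939, 0.343], [0.999, 0.035, 0.014], [0.001, 0.343, -0.939]]
wrist_force: [-7.1, 3.9, 9.0]
finger_gap: 0.217
TCP stand 5.8 0.4 -19.8  P(D) -2.8 0.4 3.7 F [-7.4  4.2  7.6] gap mm 18.3
pads 0.12 -0.21
sleeve tool y,k,z,kz [ 1.1190e+00  2.5000e-02 -1.9926e+01  1.0000e-03] n 699 rms 1.42 x -10.4 20.9
```

View pics/w10c.png

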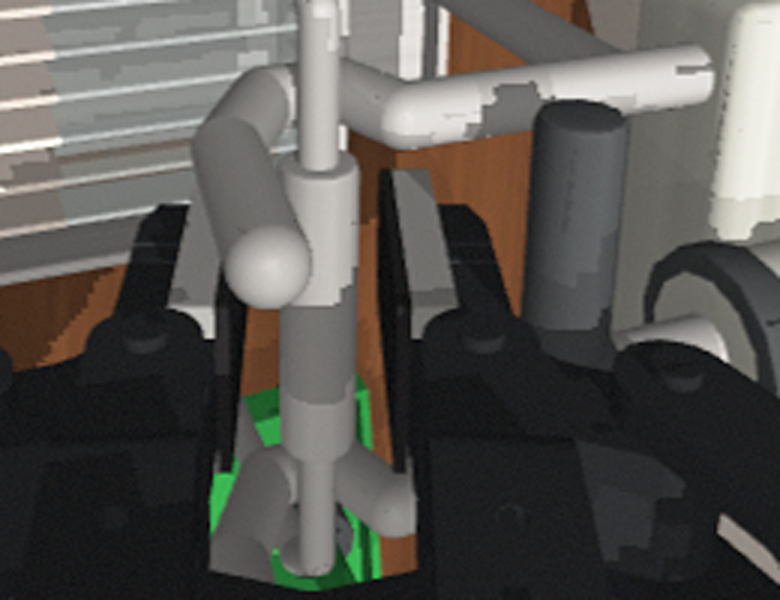

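```bash
python3 - <<'E'
from tool import *
from scipy.optimize import least_squares
for n,box in (("w8",(400,428,275,345)),("w9",(400,430,275,345)),("w10",(398,430,275,345))):
    w,s=pickle.load(open(n+".pkl","rb"))
    P=(cloud(w)-s["ee_pos"])@s["eef_rot"]*1000
    u0,u1,v0,v1=box;q=P[v0:v1,u0:u1].reshape(-1,3); c=w["color"][v0:v1,u0:u1].reshape(-1,3).mean(1)
    q=q[(q[:,1]>15)&(q[:,1]<45)&(q[:,2]>-50)&(q[:,2]<-15)&(q[:,0]>16)]
    f=lambda p: np.hypot(q[:,1]-p[0]-p[1]*q[:,0],q[:,2]-p[2]-p[3]*q[:,0])-5
    o=least_squares(f,[27,0,-33,0],loss="soft_l1",f_scale=.5);r=f(o.x)
    print(n,"bar axis tool y,k,z,kz",o.x.round(3),len(q),np.sqrt((r**2).mean()).round(2),"x",q[:,0].min().round(1),q[:,0].max().round(1))
    d=(cloud(w)[v0:v1,u0:u1].reshape(-1,3)-s["ee_pos"])
    k=P[(P[...,0]>-16)&(P[...,0]<17)&(P[...,1]>20)&(P[...,1]<45)&(P[...,2]<-25)&(P[...,2]>-56)]
    for j in range(20,46,3):
        a=k[abs(k[:,1]-j)<1.5]; print(j,len(a),a[:,2].max().round(1) if len(a) else None, end="; ")
    print()
E
```

```text
w8 bar axis tool y,k,z,kz [ 2.9804e+01 -1.0000e-03 -3.3487e+01  3.3000e-02] 1562 1.01 x 16.0 33.7
20 208 -25.2; 23 398 -25.0; 26 457 -30.1; 29 877 -35.4; 32 1296 -35.2; 35 584 -29.6; 38 410 -27.4; 41 411 -26.1; 44 272 -25.8; 
w9 bar axis tool y,k,z,kz [ 2.9772e+01  3.0000e-03 -3.4709e+01  3.3000e-02] 1710 1.45 x 16.0 34.1
20 206 -25.1; 23 385 -25.2; 26 468 -32.7; 29 872 -37.0; 32 1273 -36.7; 35 573 -30.5; 38 389 -28.8; 41 439 -25.0; 44 561 -25.0; 
w10 bar axis tool y,k,z,kz [ 2.8867e+01  3.0000e-03 -3.4573e+01  2.9000e-02] 1696 1.34 x 16.0 34.2
20 209 -25.0; 23 356 -25.1; 26 568 -35.3; 29 1017 -37.0; 32 1104 -35.6; 35 470 -30.0; 38 424 -28.2; 41 381 -26.9; 44 222 -25.8;
```

```bash

python3 -m inch '[{"tx":0,"ty":0,"tz":-3,"rx":0,"ry":0,"rz":0,"claw":198},{"tx":0.5,"ty":0,"tz":-3,"rx":0,"ry":0,"rz":0,"claw":198},{"tx":0,"ty":1.2,"tz":0,"rx":-0.0875,"ry":0,"rz":0,"claw":198},{"tx":0,"ty":1.2,"tz":0,"rx":-0.087,"ry":0,"rz":0,"claw":198},{"tx":0,"ty":0,"tz":0,"rx":0,"ry":0,"rz":0,"claw":198},{"tx":0,"ty":0,"tz":0,"rx":0,"ry":0,"rz":0,"claw":198}]'
python3 tool.py w11; python3 slv.py w11 305 345 290 345
```

```text
time_s: 8.42
ee_pos: [0.5358, -0.2451, 0.1659]
eef_rot: [[-0.037, 0.869, 0.493], [0.999, 0.03, 0.021], [0.003, 0.493, -0.87]]
wrist_force: [-4.0, -2.9, -10.0]
finger_gap: 0.226
TCP stand 3.1 1.6 -18.7  P(D) -9.2 1.5 3.1 F [ -5.7  -3.4 -10.6] gap mm 19.1
pads 0.28 -8.95
sleeve tool y,k,z,kz [  4.242   0.231 -17.129  -0.325] n 388 rms 0.77 x -0.7 23.3
```

View pics/w11.png

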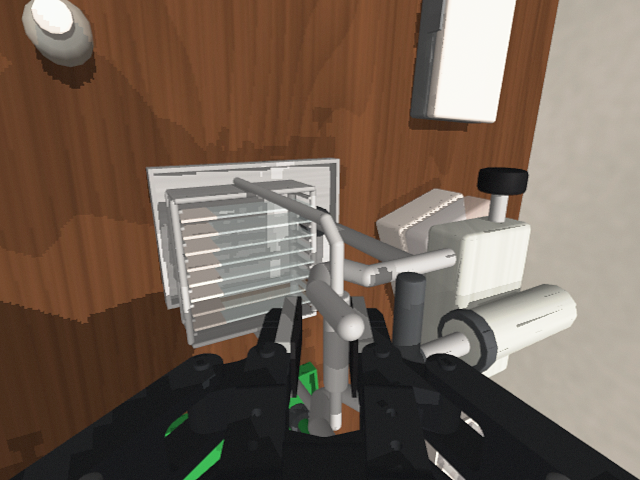

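```bash
python3 slv.py w11 322 350 342 388;  python3 slv.py w11 324 349 345 375
python3 - <<'E'
import cv2
a=cv2.imread("pics/w11.png"); cv2.imwrite("pics/w11c.png",cv2.resize(a[240:440,220:480],None,fx=3,fy=3,interpolation=cv2.INTER_CUBIC))
E
```

```text
pads 0.28 -8.95
sleeve tool y,k,z,kz [ 5.074e+00 -1.000e-03 -1.842e+01 -7.000e-03] n 1208 rms 0.63 x -27.0 3.7
pads 0.28 -8.95
sleeve tool y,k,z,kz [ 5.0160e+00 -2.0000e-03 -1.8396e+01 -1.0000e-02] n 738 rms 0.42 x -14.0 1.9
```

View pics/w11c.png

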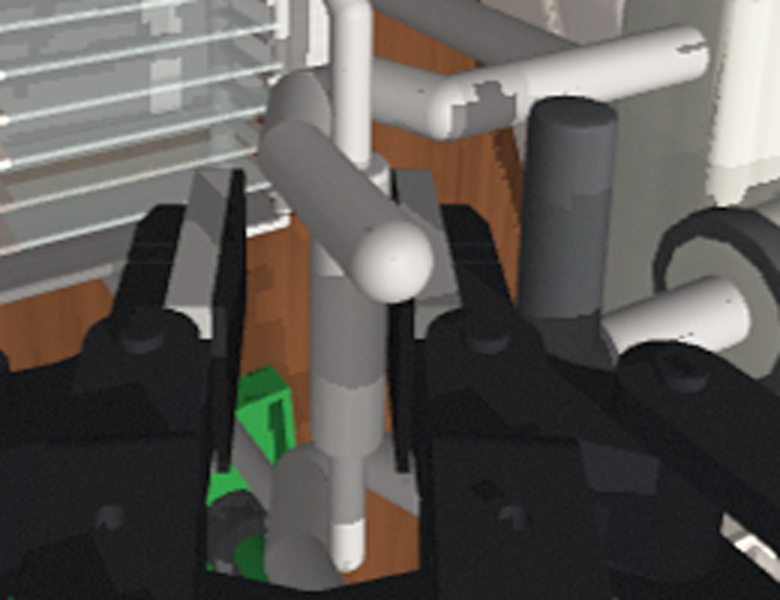

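```bash

python3 -m inch '[{"tx":0,"ty":2.2,"tz":1.5,"rx":0,"ry":0,"rz":0,"claw":198},{"tx":0,"ty":2,"tz":1.5,"rx":0,"ry":0,"rz":0,"claw":198},{"tx":0,"ty":0,"tz":0,"rx":0,"ry":0,"rz":0,"claw":198},{"tx":0,"ty":0,"tz":0,"rx":0,"ry":0,"rz":0,"claw":198}]'
python3 tool.py w12; python3 slv.py w12 312 342 342 380
python3 - <<'E'
import cv2
a=cv2.imread("pics/w12.png"); cv2.imwrite("pics/w12c.png",cv2.resize(a[240:440,220:480],None,fx=3,fy=3,interpolation=cv2.INTER_CUBIC))
E
```

```text
time_s: 8.8
ee_pos: [0.5419, -0.2448, 0.1659]
eef_rot: [[-0.039, 0.87, 0.492], [0.999, 0.032, 0.022], [0.003, 0.493, -0.87]]
wrist_force: [-5.9, -3.0, -9.0]
finger_gap: 0.227
TCP stand 9.0 1.5 -18.7  P(D) -3.3 1.4 3.0 F [-6.4 -2.7 -8.7] gap mm 19.2
pads 1.59 -1.34
sleeve tool y,k,z,kz [ 1.9200e-01  1.6000e-02 -2.0804e+01 -5.0000e-03] n 209 rms 0.29 x -14.0 4.1
```

View pics/w12c.png

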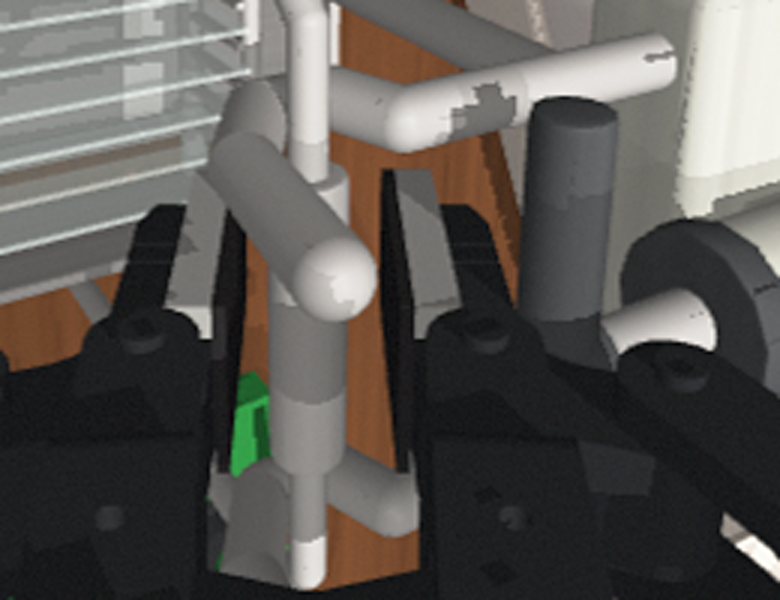

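```bash

python3 -m inch '[{"tx":0,"ty":-0.6,"tz":2.2,"rx":0,"ry":0,"rz":0,"claw":202},{"tx":0,"ty":0,"tz":0,"rx":0,"ry":0,"rz":0,"claw":206},{"tx":0,"ty":0,"tz":0,"rx":0,"ry":0,"rz":0,"claw":210},{"tx":0,"ty":0,"tz":0,"rx":0,"ry":0,"rz":0,"claw":210}]'
python3 tool.py w13; python3 slv.py w13 312 345 345 380
python3 - <<'E'
import cv2
a=cv2.imread("pics/w13.png"); cv2.imwrite("pics/w13c.png",cv2.resize(a[240:440,220:480],None,fx=3,fy=3,interpolation=cv2.INTER_CUBIC))
E
```

```text
time_s: 9.18
ee_pos: [0.544, -0.245, 0.1665]
eef_rot: [[-0.039, 0.867, 0.496], [0.999, 0.033, 0.021], [0.002, 0.497, -0.868]]
wrist_force: [-5.9, 0.7, -3.1]
finger_gap: 0.177
TCP stand 11.1 1.3 -18.2  P(D) -1.3 1.2 3.5 F [-6.9  0.7 -3.1] gap mm 14.7
pads 0.1 -4.29
sleeve tool y,k,z,kz [  4.539   0.161 -19.977  -0.099] n 147 rms 1.36 x -13.4 2.3
```

View pics/w13c.png

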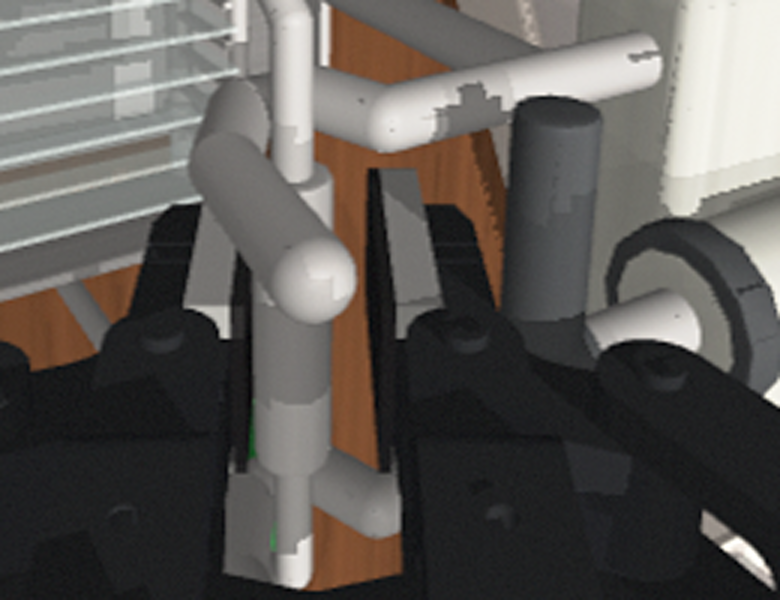

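```bash
python3 slv.py w13 305 331 343 388
python3 -m inch '[{"tx":0,"ty":-2.2,"tz":0,"rx":0,"ry":0,"rz":0,"claw":210},{"tx":0,"ty":0,"tz":0,"rx":0,"ry":0,"rz":0,"claw":210},{"tx":0,"ty":0,"tz":0,"rx":0,"ry":0,"rz":0,"claw":210}]'
python3 tool.py w14; python3 slv.py w14 309 339 343 388
python3 - <<'E'
import cv2
a=cv2.imread("pics/w14.png"); cv2.imwrite("pics/w14c.png",cv2.resize(a[240:440,220:480],None,fx=3,fy=3,interpolation=cv2.INTER_CUBIC))
E
```

```text
pads 0.1 -4.29
sleeve tool y,k,z,kz [-1.8930e+00  5.0000e-03 -2.1282e+01  7.0000e-03] n 227 rms 0.28 x -17.3 3.2
time_s: 9.48
ee_pos: [0.5425, -0.2452, 0.1662]
eef_rot: [[-0.039, 0.867, 0.497], [0.999, 0.033, 0.02], [0.001, 0.498, -0.867]]
wrist_force: [-6.3, 2.1, -1.6]
finger_gap: 0.176
TCP stand 9.6 1.1 -18.4  P(D) -2.8 1.0 3.3 F [-6.7  1.8 -1.2] gap mm 15.0
pads 0.48 -0.63
sleeve tool y,k,z,kz [-4.8300e-01  4.0000e-03 -2.0804e+01  1.4000e-02] n 354 rms 0.36 x -18.0 3.4
```

View pics/w14c.png

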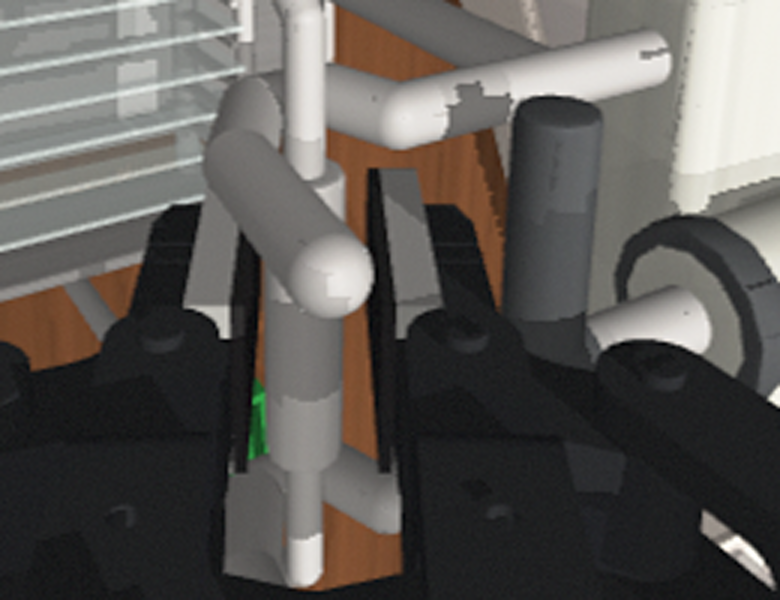

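```bash

python3 -m inch '[{"tx":0,"ty":-1.2,"tz":0,"rx":0,"ry":0,"rz":0,"claw":212},{"tx":0,"ty":0,"tz":0,"rx":0,"ry":0,"rz":0,"claw":215},{"tx":0,"ty":0,"tz":0,"rx":0,"ry":0,"rz":0,"claw":217},{"tx":0,"ty":0,"tz":0,"rx":0,"ry":0,"rz":0,"claw":217}]'
python3 tool.py w15; python3 slv.py w15 309 339 343 388
python3 - <<'E'
import cv2
a=cv2.imread("pics/w15.png"); cv2.imwrite("pics/w15c.png",cv2.resize(a[240:440,220:480],None,fx=3,fy=3,interpolation=cv2.INTER_CUBIC))
E
```

```text
time_s: 9.87
ee_pos: [0.542, -0.2455, 0.1664]
eef_rot: [[-0.039, 0.866, 0.498], [0.999, 0.033, 0.02], [0.001, 0.499, -0.867]]
wrist_force: [-6.2, 1.6, 0.1]
finger_gap: 0.148
TCP stand 9.1 0.9 -18.2  P(D) -3.4 0.8 3.4 F [-6.2  0.7 -0.3] gap mm 12.5
pads 0.08 -0.27
sleeve tool y,k,z,kz [-8.5000e-02  3.0000e-03 -2.0417e+01  1.0000e-03] n 568 rms 0.42 x -25.3 3.8
```

View pics/w15c.png

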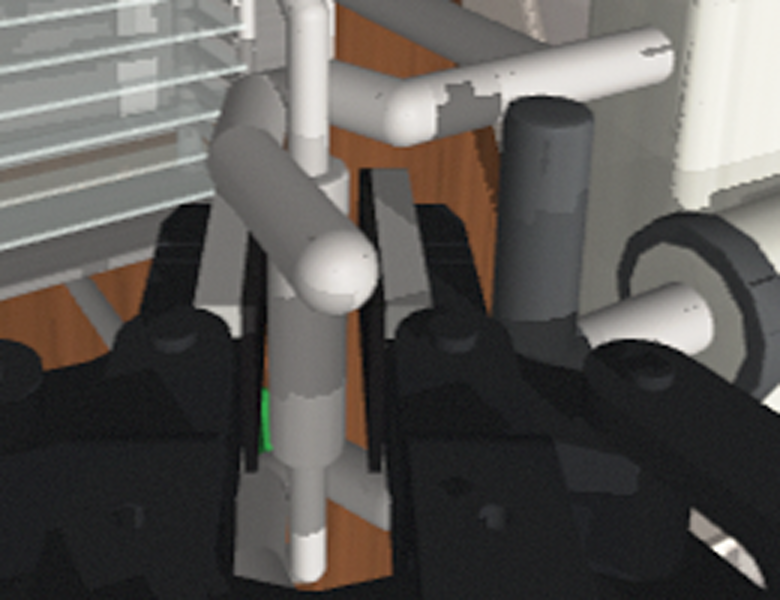

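```bash

python3 -m inch '[{"tx":0,"ty":-0.6,"tz":1.5,"rx":0,"ry":0,"rz":0,"claw":217},{"tx":0,"ty":0,"tz":0,"rx":0,"ry":0,"rz":0,"claw":219},{"tx":0,"ty":0,"tz":0,"rx":0,"ry":0,"rz":0,"claw":220},{"tx":0,"ty":0,"tz":0,"rx":0,"ry":0,"rz":0,"claw":220}]'
python3 tool.py w16; python3 slv.py w16 309 339 343 388
python3 - <<'E'
import cv2
a=cv2.imread("pics/w16.png"); cv2.imwrite("pics/w16c.png",cv2.resize(a[240:440,220:480],None,fx=3,fy=3,interpolation=cv2.INTER_CUBIC))
E
```

```text
time_s: 10.25
ee_pos: [0.5424, -0.2458, 0.1651]
eef_rot: [[-0.038, 0.866, 0.499], [0.999, 0.033, 0.019], [-0.0, 0.499, -0.866]]
wrist_force: [-6.0, 0.4, -0.1]
finger_gap: 0.14
TCP stand 9.5 0.6 -19.5  P(D) -3.0 0.5 2.2 F [-5.3  1.  -0. ] gap mm 11.7
pads 3.38 -3.13
sleeve tool y,k,z,kz [ 1.8800e-01 -2.0000e-03 -2.1521e+01 -1.8000e-02] n 226 rms 1.77 x -17.6 3.3
```

View pics/w16c.png

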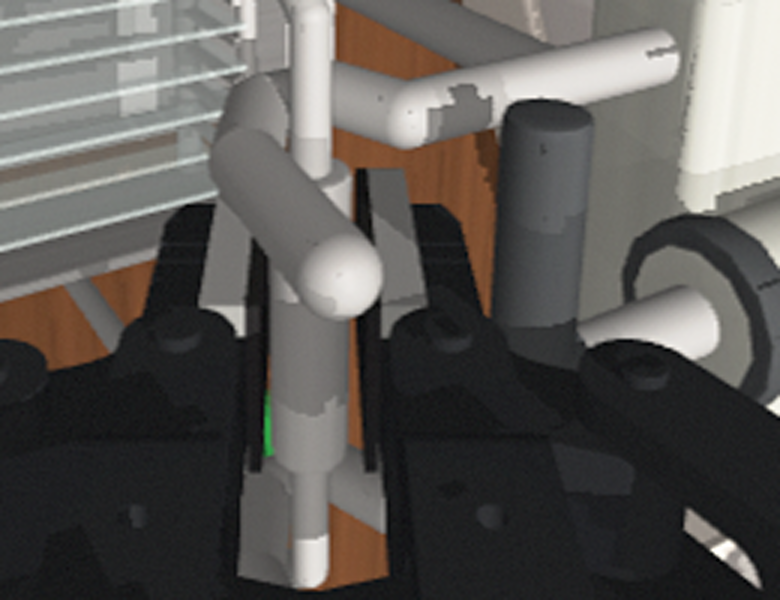

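```bash

python3 -m inch '[{"tx":0,"ty":-0.3,"tz":0,"rx":0,"ry":0,"rz":0,"claw":222},{"tx":0,"ty":0,"tz":0,"rx":0,"ry":0,"rz":0,"claw":225},{"tx":0,"ty":0,"tz":0,"rx":0,"ry":0,"rz":0,"claw":227},{"tx":0,"ty":0,"tz":0,"rx":0,"ry":0,"rz":0,"claw":227}]'
```

```text
time_s: 10.63
ee_pos: [0.5424, -0.2459, 0.1654]
eef_rot: [[-0.038, 0.865, 0.5], [0.999, 0.033, 0.019], [-0.0, 0.5, -0.866]]
wrist_force: [-5.3, 1.0, 1.2]
finger_gap: 0.112
```

```bash

python3 -m inch '[{"tx":0,"ty":0,"tz":0,"rx":0,"ry":0,"rz":0,"claw":232},{"tx":0,"ty":0,"tz":0,"rx":0,"ry":0,"rz":0,"claw":240},{"tx":0,"ty":0,"tz":0,"rx":0,"ry":0,"rz":0,"claw":250},{"tx":0,"ty":0,"tz":0,"rx":0,"ry":0,"rz":0,"claw":255},{"tx":0,"ty":0,"tz":0,"rx":0,"ry":0,"rz":0,"claw":255}]'
python3 tool.py w17
```

```text
time_s: 11.05
ee_pos: [0.5425, -0.2459, 0.1656]
eef_rot: [[-0.038, 0.865, 0.5], [0.999, 0.033, 0.019], [-0.0, 0.5, -0.866]]
wrist_force: [-4.8, 1.2, 1.3]
finger_gap: 0.091
TCP stand 9.7 0.5 -18.9  P(D) -2.9 0.4 2.7 F [-6.3  1.4  1.1] gap mm 7.6
```

View pics/w17.png

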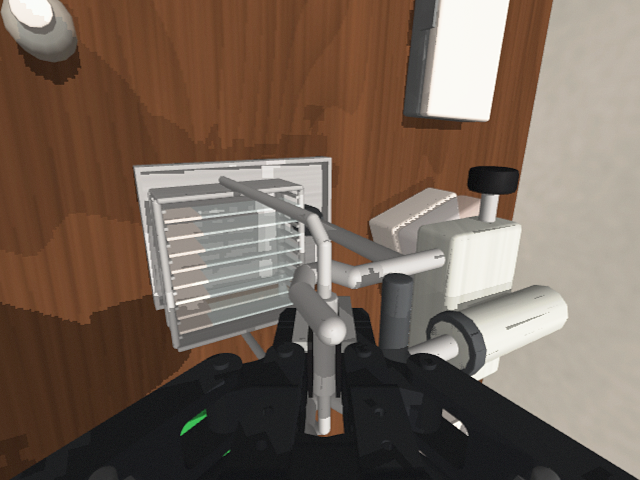

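```bash

python3 -m inch '[{"tx":0,"ty":1.5,"tz":-2.6,"rx":0,"ry":0,"rz":0,"claw":255},{"tx":0,"ty":2,"tz":-3.5,"rx":0,"ry":0,"rz":0,"claw":255},{"tx":0,"ty":2,"tz":-3.5,"rx":0,"ry":0,"rz":0,"claw":255},{"tx":0,"ty":0,"tz":0,"rx":0,"ry":0,"rz":0,"claw":255}]'
python3 tool.py w18
```

```text
time_s: 11.43
ee_pos: [0.5388, -0.2442, 0.1706]
eef_rot: [[-0.039, 0.87, 0.492], [0.999, 0.032, 0.023], [0.005, 0.492, -0.871]]
wrist_force: [-5.4, -1.5, -15.3]
finger_gap: 0.092
TCP stand 6.0 2.3 -13.9  P(D) -6.3 2.2 7.8 F [ -5.   -0.7 -13.4] gap mm 7.9
```

View pics/w18.png

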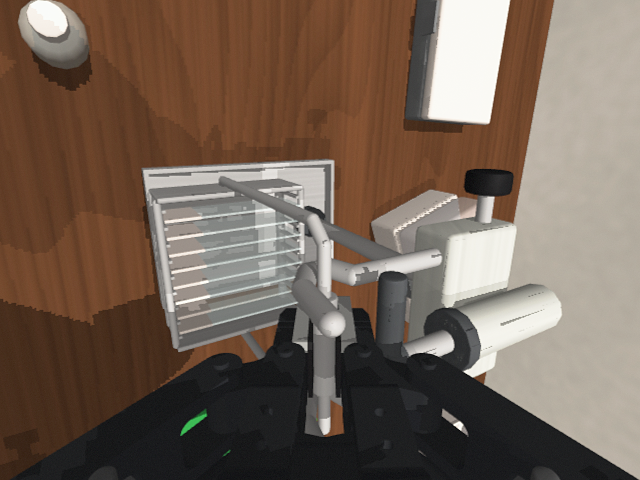

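```bash

python3 -m inch '[{"tx":-0.5,"ty":-0.8,"tz":-2,"rx":0.0875,"ry":0,"rz":0,"claw":255},{"tx":-0.5,"ty":-0.8,"tz":-2,"rx":0.0875,"ry":0,"rz":0,"claw":255},{"tx":0,"ty":0,"tz":0,"rx":0,"ry":0,"rz":0,"claw":255}]'
python3 tool.py w19
```

```text
time_s: 11.73
ee_pos: [0.5374, -0.2457, 0.1763]
eef_rot: [[-0.039, 0.942, 0.333], [0.999, 0.036, 0.016], [0.003, 0.334, -0.943]]
wrist_force: [-5.7, -1.0, -11.8]
finger_gap: 0.093
TCP stand 4.7 0.8 -8.4  P(D) -3.7 0.7 15.1 F [-6.3  0.  -8.9] gap mm 7.9
```

View pics/w19.png

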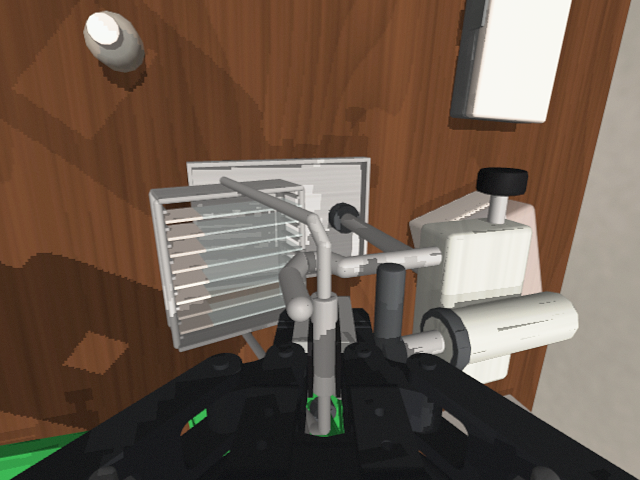

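```bash

python3 -m inch '[{"tx":0,"ty":-0.2,"tz":-2.6,"rx":0.058,"ry":0,"rz":0,"claw":255},{"tx":0,"ty":-0.2,"tz":-2.6,"rx":0.058,"ry":0,"rz":0,"claw":255},{"tx":0,"ty":-0.2,"tz":-2.6,"rx":0.058,"ry":0,"rz":0,"claw":255},{"tx":0,"ty":0.7,"tz":-4,"rx":0,"ry":0,"rz":0,"claw":255},{"tx":0,"ty":0,"tz":0,"rx":0,"ry":0,"rz":0,"claw":255}]'
python3 tool.py w20
```

```text
time_s: 12.2
ee_pos: [0.5348, -0.246, 0.1882]
eef_rot: [[-0.038, 0.985, 0.169], [0.999, 0.037, 0.01], [0.003, 0.17, -0.985]]
wrist_force: [-7.2, 0.0, -7.5]
finger_gap: 0.089
TCP stand 1.8 0.6 3.6  P(D) -2.5 0.5 28.2 F [-5.9 -0.2 -8.5] gap mm 7.9
```

View pics/w20.png

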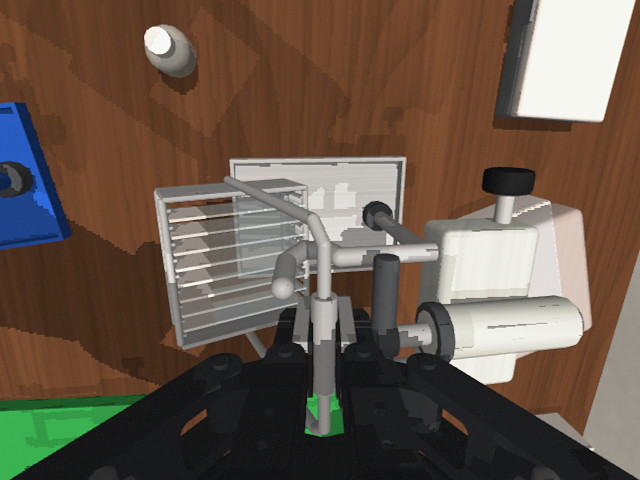

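```bash

python3 -m inch '[{"tx":0,"ty":0,"tz":-4,"rx":0.03,"ry":0,"rz":0,"claw":255},{"tx":0,"ty":0,"tz":-4,"rx":0.03,"ry":0,"rz":0,"claw":255},{"tx":0,"ty":0,"tz":-4,"rx":0.03,"ry":0,"rz":0,"claw":255},{"tx":0,"ty":0,"tz":-2,"rx":0.03,"ry":0,"rz":0,"claw":255},{"tx":0,"ty":0,"tz":0,"rx":0,"ry":0,"rz":0,"claw":255}]'
python3 tool.py w21
```

```text
time_s: 12.67
ee_pos: [0.5345, -0.2471, 0.2049]
eef_rot: [[-0.037, 0.998, 0.055], [0.999, 0.037, 0.002], [0.0, 0.055, -0.998]]
wrist_force: [-6.2, 0.3, -0.3]
finger_gap: 0.094
TCP stand 1.6 -0.4 20.3  P(D) 0.2 -0.4 45.3 F [-4.7  0.4 -2.2] gap mm 8.1
```

View pics/w21.png

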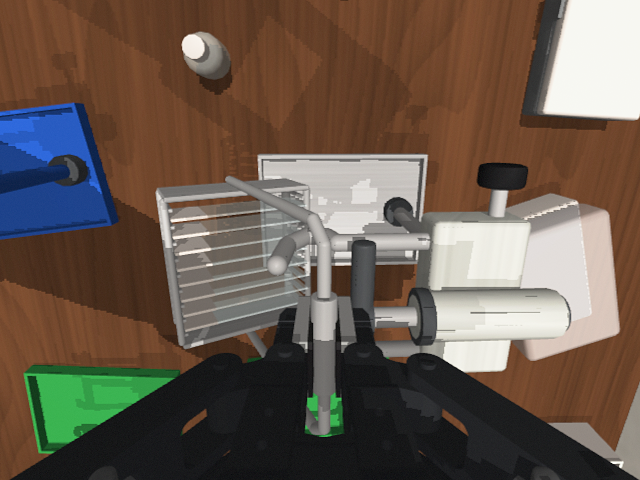

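```bash

python3 -m inch '[{"tx":0,"ty":-3,"tz":0.8,"rx":0,"ry":0,"rz":0,"claw":255},{"tx":0,"ty":-5,"tz":-0.2,"rx":0,"ry":0,"rz":0,"claw":255},{"tx":0,"ty":-5,"tz":-0.2,"rx":0,"ry":0,"rz":0,"claw":255},{"tx":0,"ty":-5,"tz":-0.2,"rx":0,"ry":0,"rz":0,"claw":255},{"tx":0,"ty":-5,"tz":-0.2,"rx":0,"ry":0,"rz":0,"claw":255}]'
python3 tool.py w22
```

```text
time_s: 13.13
ee_pos: [0.5118, -0.2481, 0.2046]
eef_rot: [[-0.037, 0.998, 0.06], [0.999, 0.037, 0.002], [-0.001, 0.06, -0.998]]
wrist_force: [-2.5, 2.4, 5.8]
finger_gap: 0.093
TCP stand -21.6 -0.8 19.9  P(D) -23.1 -0.7 44.9 F [-4.7  3.1  5.2] gap mm 8.1
```

View pics/w22.png

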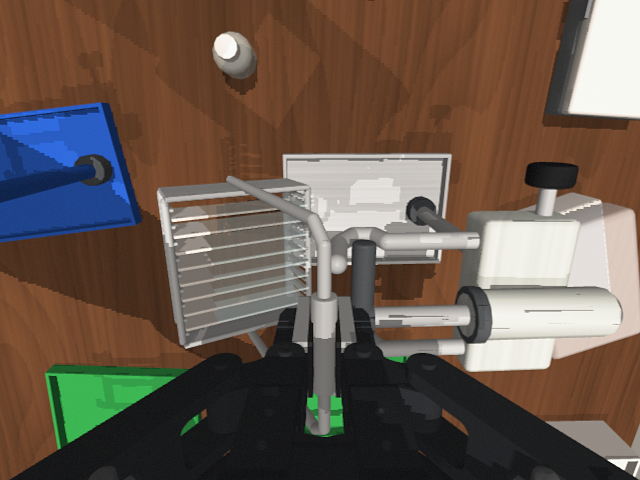

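```bash

python3 -m inch '[{"tx":0,"ty":-5,"tz":-0.3,"rx":0,"ry":0,"rz":0,"claw":255},{"tx":0,"ty":-5,"tz":-0.3,"rx":0,"ry":0,"rz":0,"claw":255},{"tx":0,"ty":-6,"tz":-1,"rx":0,"ry":0,"rz":0,"claw":255},{"tx":0,"ty":-10,"tz":-3,"rx":0,"ry":0,"rz":0,"claw":255},{"tx":0,"ty":-12,"tz":-4,"rx":0,"ry":0,"rz":0,"claw":255},{"tx":0,"ty":-12,"tz":-4,"rx":0,"ry":0,"rz":0,"claw":255},{"tx":0,"ty":0,"tz":0,"rx":0,"ry":0,"rz":0,"claw":255}]'
python3 tool.py w23
python3 - <<'E'
from tool import *
s=camera("side");t=camera("top");pickle.dump((t,s),open("ts2.pkl","wb"))
cv2.imwrite("pics/side2.png",s["color"]);cv2.imwrite("pics/top2.png",t["color"])
E
```

```text
time_s: 13.77
ee_pos: [0.4581, -0.2502, 0.2117]
eef_rot: [[-0.036, 0.998, 0.054], [0.999, 0.036, 0.002], [-0.0, 0.054, -0.999]]
wrist_force: [0.5, 0.2, -3.4]
finger_gap: 0.091
TCP stand -73.9 -1.0 27.1  P(D) -75.3 -1.0 52.0 F [-0.5 -0.2 -3.4] gap mm 7.9
```

View pics/w23.png

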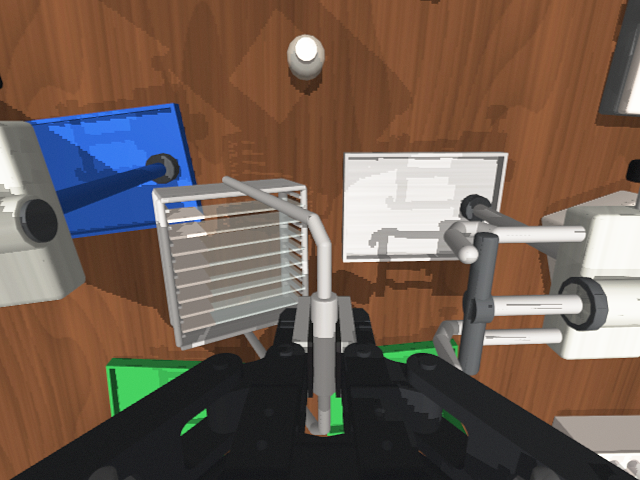

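View pics/side2.png

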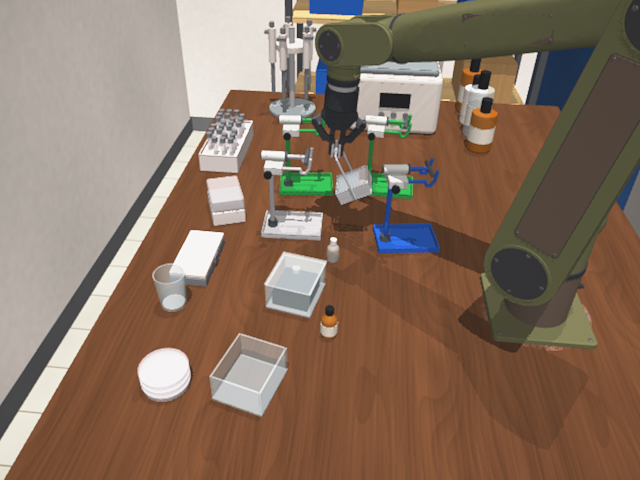

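```bash

python3 -m inch '[{"tx":0,"ty":0.5,"tz":-15,"rx":0,"ry":0,"rz":0,"claw":255},{"tx":0,"ty":1.5,"tz":-28,"rx":0,"ry":0,"rz":0,"claw":255},{"tx":0,"ty":1.5,"tz":-28,"rx":0,"ry":0,"rz":0,"claw":255},{"tx":0,"ty":1.5,"tz":-28,"rx":0,"ry":0,"rz":0,"claw":255},{"tx":0,"ty":1.5,"tz":-28,"rx":0,"ry":0,"rz":0,"claw":255},{"tx":0,"ty":2,"tz":-15,"rx":-0.06,"ry":0,"rz":0,"claw":255},{"tx":0,"ty":2.2,"tz":0,"rx":-0.1,"ry":0,"rz":0,"claw":255},{"tx":0,"ty":2.2,"tz":0,"rx":-0.1,"ry":0,"rz":0,"claw":255},{"tx":0,"ty":2.2,"tz":0,"rx":-0.1,"ry":0,"rz":0,"claw":255},{"tx":0,"ty":2.2,"tz":0,"rx":-0.1,"ry":0,"rz":0,"claw":255}]'
python3 tool.py w24
python3 - <<'E'
from tool import *
s=camera("side")
cv2.imwrite("pics/side3.png",s["color"][60:330,160:520])
E
```

```text
time_s: 14.75
ee_pos: [0.4696, -0.2497, 0.3566]
eef_rot: [[-0.038, 0.868, 0.495], [0.999, 0.033, 0.018], [-0.001, 0.496, -0.868]]
wrist_force: [-0.1, -0.3, -4.3]
finger_gap: 0.095
TCP stand -65.0 -0.4 169.3  P(D) -77.4 -0.4 191.1 F [ 0.6 -0.7 -4.8] gap mm 7.6
```

View pics/side3.png

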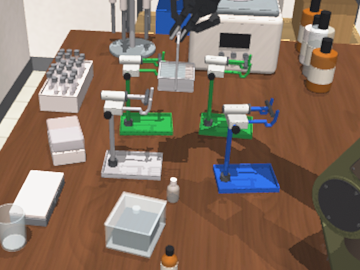

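View pics/w24.png

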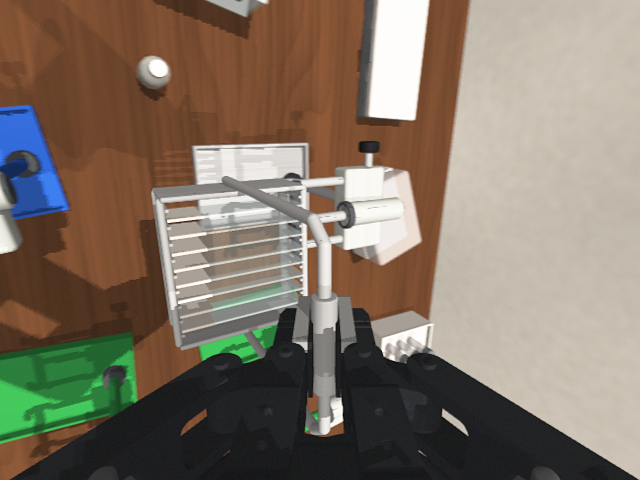

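```bash

python3 -m inch '[{"tx":20,"ty":5,"tz":-9,"rx":0,"ry":-0.0383,"rz":0.067,"claw":255},{"tx":30,"ty":5,"tz":-9,"rx":0,"ry":-0.0383,"rz":0.067,"claw":255},{"tx":36,"ty":5,"tz":-9,"rx":0,"ry":-0.0383,"rz":0.067,"claw":255},{"tx":36,"ty":5,"tz":-9,"rx":0,"ry":-0.0383,"rz":0.067,"claw":255},{"tx":36,"ty":0,"tz":0,"rx":0,"ry":0,"rz":0,"claw":255},{"tx":36,"ty":0,"tz":0,"rx":0,"ry":0,"rz":0,"claw":255},{"tx":36,"ty":0,"tz":0,"rx":0,"ry":0,"rz":0,"claw":255},{"tx":36,"ty":0,"tz":0,"rx":0,"ry":0,"rz":0,"claw":255},{"tx":36,"ty":0,"tz":0,"rx":0,"ry":0,"rz":0,"claw":255},{"tx":30,"ty":0,"tz":0,"rx":0,"ry":0,"rz":0,"claw":255}]'
python3 -m inch '[{"tx":15,"ty":0,"tz":0,"rx":0,"ry":0,"rz":0,"claw":255},{"tx":0,"ty":0,"tz":0,"rx":0,"ry":0,"rz":0,"claw":255},{"tx":0,"ty":0,"tz":0,"rx":0,"ry":0,"rz":0,"claw":255}]'
python3 tool.py w25
python3 - <<'E'
from tool import *
t=camera("top");s=camera("side");pickle.dump((t,s),open("ts3.pkl","wb"))
cv2.imwrite("pics/top3.png",t["color"]);cv2.imwrite("pics/side4.png",s["color"])
E
```

```text
time_s: 15.68
ee_pos: [0.5319, 0.0691, 0.3944]
eef_rot: [[0.248, 0.845, 0.474], [0.969, -0.215, -0.123], [-0.002, 0.489, -0.872]]
wrist_force: [-0.3, -1.0, -3.0]
finger_gap: 0.092
time_s: 15.93
ee_pos: [0.5355, 0.0818, 0.3937]
eef_rot: [[0.247, 0.846, 0.473], [0.969, -0.214, -0.124], [-0.004, 0.489, -0.873]]
wrist_force: [0.2, -0.5, -3.8]
finger_gap: 0.093
TCP stand 13.9 327.2 209.3  P(D) 2.2 330.8 231.1 F [-1.   0.1 -3.5] gap mm 7.7
```

View pics/w25.png

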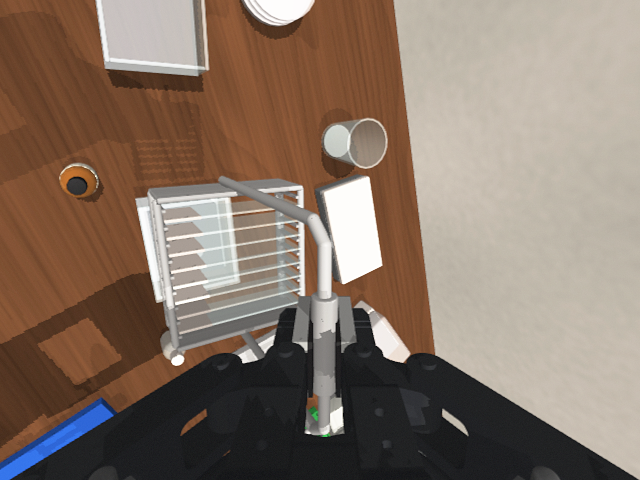

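View pics/top3.png

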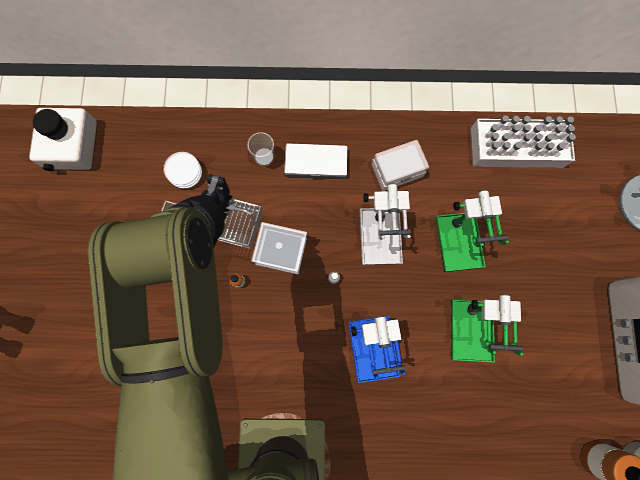

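View pics/side4.png

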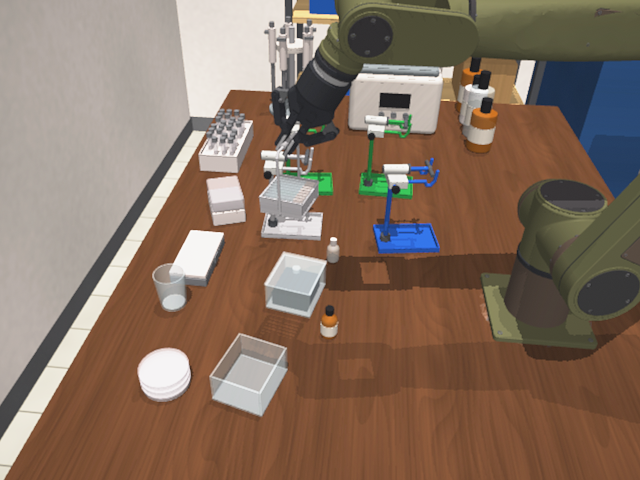

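```bash

python3 -m inch '[{"tx":25,"ty":0,"tz":0,"rx":0,"ry":0,"rz":0,"claw":255},{"tx":30,"ty":0,"tz":0,"rx":0,"ry":0,"rz":0,"claw":255},{"tx":20,"ty":0,"tz":0,"rx":0,"ry":0,"rz":0,"claw":255},{"tx":5,"ty":0,"tz":0,"rx":0,"ry":0,"rz":0,"claw":255},{"tx":0,"ty":0,"tz":0,"rx":0,"ry":0,"rz":0,"claw":255},{"tx":0,"ty":0,"tz":0,"rx":0,"ry":0,"rz":0,"claw":255}]'
python3 tool.py w26
python3 - <<'E'
import cv2
a=cv2.imread("pics/w26.png"); cv2.imwrite("pics/w26c.png",cv2.resize(a[0:200,50:310],None,fx=3,fy=3,interpolation=cv2.INTER_CUBIC))
E
```

```text
time_s: 16.58
ee_pos: [0.5551, 0.1568, 0.3939]
eef_rot: [[0.25, 0.844, 0.474], [0.968, -0.217, -0.125], [-0.003, 0.49, -0.872]]
wrist_force: [0.8, -0.6, -3.2]
finger_gap: 0.093
TCP stand 36.2 402.3 209.5  P(D) 24.5 405.8 231.3 F [ 0.3 -0.6 -3.2] gap mm 8.0
```

View pics/w26c.png

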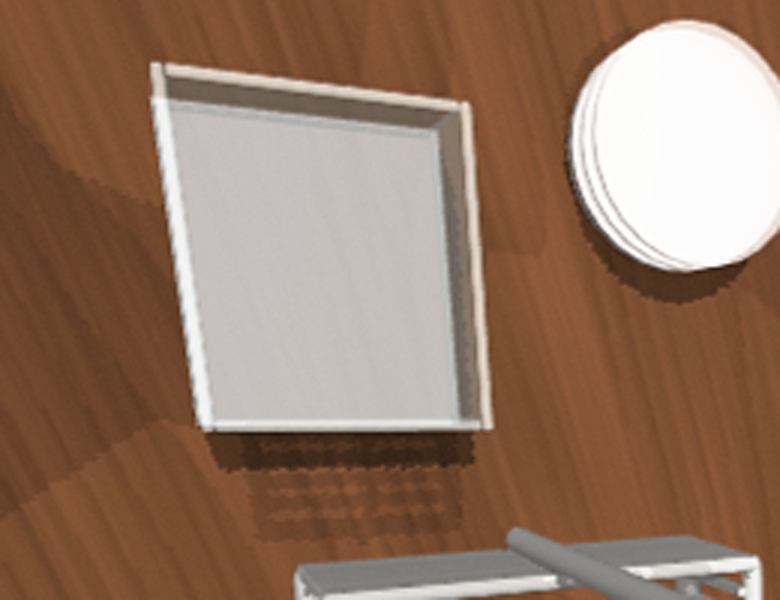

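```bash
python3 - <<'E'
from tool import *
from scipy.optimize import least_squares
w,s=pickle.load(open("w26.pkl","rb"));t,_=pickle.load(open("ts.pkl","rb"))
def model(p,hx,hy,z):
    c,sn=np.cos(p[2]),np.sin(p[2]); q=np.array([[-hx,hy],[hx,hy],[hx,-hy],[-hx,-hy]])
    return np.c_[q@np.array([[c,sn],[-sn,c]])+p[:2],np.full(4,z)]
cw=np.array([[152,63],[470,102],[493,430],[200,430]])/3+[50,0]-1/3
ct=np.array([[48,187],[103,45],[268,93],[220,237]])/4+[140,190]-.4
for name,c,cor in (("wrist",w,cw),("top",t,ct)):
    o=least_squares(lambda p:(proj(c,model(p,.05,.057,.064))-cor).ravel(),[.573,.265,-.27])
    print(name,o.x[:2].round(4),np.degrees(o.x[2]).round(2),"res px",o.fun.round(1))
    print(onplane(c,cor,.064).round(4)[:,:2].tolist())
P=cloud(w)
print("rim z",[P[int(v),int(u),2].round(4) for u,v in (np.array([[180,250],[480,300],[300,82],[350,426]])/3+[50,0])], "floor",P[80,150].round(4))
E
```

```text
wrist [0.5741 0.2684] -15.92 res px [-0.9 -1.2  0.7  0.2  0.1  0.5  0.5  0.8]
[[0.5421, 0.3359], [0.6371, 0.3098], [0.6067, 0.2004], [0.5103, 0.2281]]
top [0.5745 0.2662] -15.5 res px [-0.4  0.7 -0.4 -0.8  1.  -0.6 -0.2  0.7]
[[0.5432, 0.3335], [0.6358, 0.3066], [0.6058, 0.2002], [0.5129, 0.2243]]
rim z [np.float64(0.0644), np.float64(0.0636), np.float64(0.0636), np.float64(0.0637)] floor [0.5724 0.2816 0.0039]
```

```bash
python3 - <<'E'
import cv2
a=cv2.imread("pics/w26.png"); cv2.imwrite("pics/w26r.png",cv2.resize(a[165:365,130:350],None,fx=3.4,fy=3,interpolation=cv2.INTER_CUBIC))
from tool import *
w,s=pickle.load(open("w26.pkl","rb")); P=cloud(w)
R=s["eef_rot"]; P0=s["ee_pos"]-.0215*R[:,2]
ux=np.array([np.cos(np.arctan2(R[1,1],R[0,1])),np.sin(np.arctan2(R[1,1],R[0,1])),0]); uy=np.array([-ux[1],ux[0],0]); print("tool yaw",np.degrees(np.arctan2(R[1,1],R[0,1])), "sleeve level dir",R[:,0])
d=(P-P0)*1000; Q=np.stack([d@ux,d@uy,d[...,2]],-1)
np.save("Q.npy",Q)
for v in range(180,350,6): print(v,[tuple(Q[v,u].astype(int)) if w["range_z"][v,u]>0 and Q[v,u,2]>-140 else '-' for u in (152,158,162,168,176,200,230,262,290,300,303)])
E
```

```text
tool yaw -14.462607786998957 sleeve level dir [ 0.25089114  0.96801303 -0.00209893]
180 ['-', '-', '-', '-', '-', '-', (np.int64(-3), np.int64(49), np.int64(-97)), (np.int64(23), np.int64(44), np.int64(-121)), '-', '-', '-']
186 ['-', '-', '-', '-', (np.int64(-28), np.int64(44), np.int64(-122)), (np.int64(-16), np.int64(44), np.int64(-115)), (np.int64(-4), np.int64(47), np.int64(-94)), (np.int64(15), np.int64(44), np.int64(-98)), (np.int64(30), np.int64(44), np.int64(-92)), (np.int64(36), np.int64(44), np.int64(-91)), '-']
192 [(np.int64(-41), np.int64(44), np.int64(-109)), (np.int64(-39), np.int64(44), np.int64(-107)), (np.int64(-37), np.int64(44), np.int64(-106)), (np.int64(-34), np.int64(45), np.int64(-103)), (np.int64(-31), np.int64(45), np.int64(-101)), (np.int64(-20), np.int64(44), np.int64(-96)), (np.int64(-5), np.int64(44), np.int64(-90)), (np.int64(0), np.int64(49), np.int64(-55)), (np.int64(36), np.int64(37), np.int64(-108)), (np.int64(36), np.int64(40), np.int64(-93)), (np.int64(38), np.int64(39), np.int64(-93))]
198 [(np.int64(-41), np.int64(39), np.int64(-118)), (np.int6
[... 9849 characters left out ...]
), np.int64(-38), np.int64(-94)), (np.int64(-12), np.int64(-41), np.int64(-91)), '-', (np.int64(-12), np.int64(8), np.int64(0)), (np.int64(-12), np.int64(12), np.int64(6)), (np.int64(-11), np.int64(11), np.int64(6))]
342 ['-', '-', '-', '-', (np.int64(-42), np.int64(-36), np.int64(-91)), (np.int64(-29), np.int64(-39), np.int64(-89)), '-', '-', (np.int64(-17), np.int64(13), np.int64(9)), (np.int64(-13), np.int64(12), np.int64(9)), (np.int64(-13), np.int64(12), np.int64(10))]
348 ['-', '-', '-', '-', (np.int64(-42), np.int64(-40), np.int64(-92)), '-', '-', '-', (np.int64(-19), np.int64(15), np.int64(14)), (np.int64(-15), np.int64(13), np.int64(13)), (np.int64(-13), np.int64(10), np.int64(10))]
```

View pics/w26r.png

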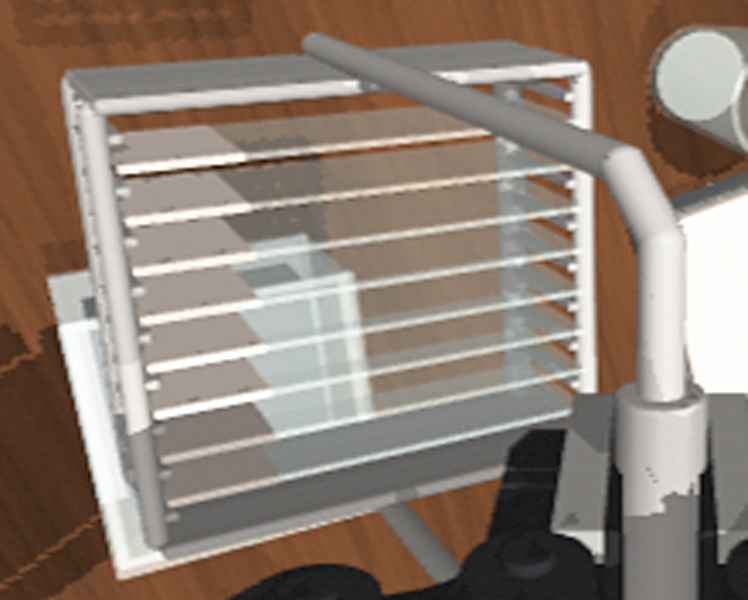

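```bash

python3 -m inch '[{"tx":20,"ty":0.7,"tz":0,"rx":-0.031,"ry":0,"rz":0,"claw":255},{"tx":30,"ty":1,"tz":0,"rx":0,"ry":0,"rz":0,"claw":255},{"tx":30,"ty":0,"tz":0,"rx":0,"ry":0,"rz":0,"claw":255},{"tx":22,"ty":0,"tz":0,"rx":0,"ry":0,"rz":0,"claw":255},{"tx":9.5,"ty":0,"tz":0,"rx":0,"ry":0,"rz":0,"claw":255},{"tx":0,"ty":-8,"tz":13.5,"rx":0,"ry":0,"rz":0,"claw":255},{"tx":0,"ty":-13,"tz":22.3,"rx":0,"ry":0,"rz":0,"claw":255},{"tx":0,"ty":-13,"tz":22.3,"rx":0,"ry":0,"rz":0,"claw":255},{"tx":0,"ty":-13,"tz":22.3,"rx":0,"ry":0,"rz":0,"claw":255},{"tx":0,"ty":-13,"tz":22.3,"rx":0,"ry":0,"rz":0,"claw":255}]'
python3 -m inch '[{"tx":0,"ty":-13,"tz":22.3,"rx":0,"ry":0,"rz":0,"claw":255},{"tx":0,"ty":-10,"tz":17.2,"rx":0,"ry":0,"rz":0,"claw":255},{"tx":0,"ty":0,"tz":0,"rx":0,"ry":0,"rz":0,"claw":255},{"tx":0,"ty":0,"tz":0,"rx":0,"ry":0,"rz":0,"claw":255}]'
python3 tool.py w27
python3 - <<'E'
from tool import *
t=camera("top");s=camera("side");pickle.dump((t,s),open("ts4.pkl","wb"))
a=np.hstack([cv2.resize(t["color"][150:270,110:260],(450,360),interpolation=cv2.INTER_CUBIC),cv2.resize(s["color"][290:430,180:320],(360,360),interpolation=cv2.INTER_CUBIC)])
cv2.imwrite("pics/ts4.png",a)
E
```

```text
time_s: 17.47
ee_pos: [0.5854, 0.2626, 0.2734]
eef_rot: [[0.251, 0.829, 0.499], [0.968, -0.214, -0.132], [-0.003, 0.517, -0.856]]
wrist_force: [0.4, -0.7, -2.7]
finger_gap: 0.091
time_s: 17.8
ee_pos: [0.5857, 0.2625, 0.2277]
eef_rot: [[0.251, 0.83, 0.497], [0.968, -0.213, -0.133], [-0.005, 0.515, -0.857]]
wrist_force: [0.6, -0.1, -2.2]
finger_gap: 0.092
TCP stand 71.7 507.9 45.8  P(D) 59.3 511.6 67.2 F [ 0.7 -0.  -2.1] gap mm 7.8
```

View pics/w27.png

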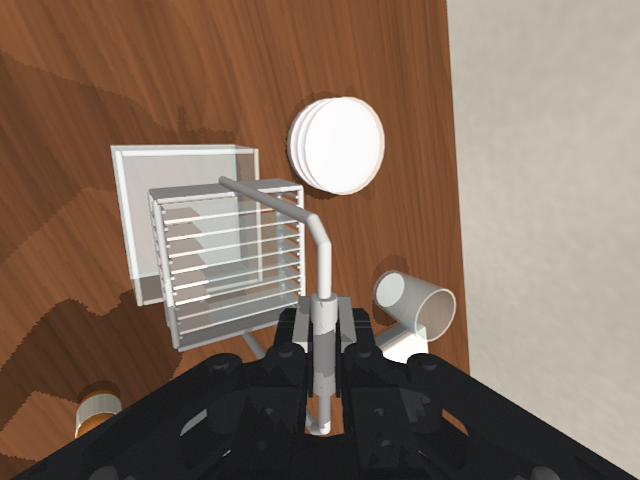

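View pics/ts4.png

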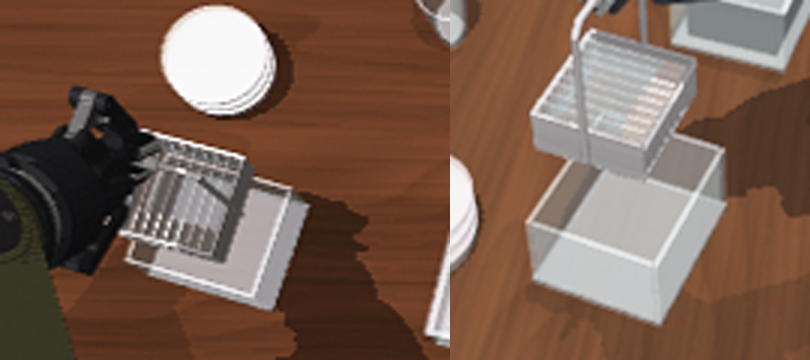

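```bash
python3 - <<'E'
import cv2
a=cv2.imread("pics/w27.png"); cv2.imwrite("pics/w27c.png",cv2.resize(a[135:355,100:320],None,fx=2.7,fy=2.7,interpolation=cv2.INTER_CUBIC))
E
```

```text
(no output)
```

View pics/w27c.png

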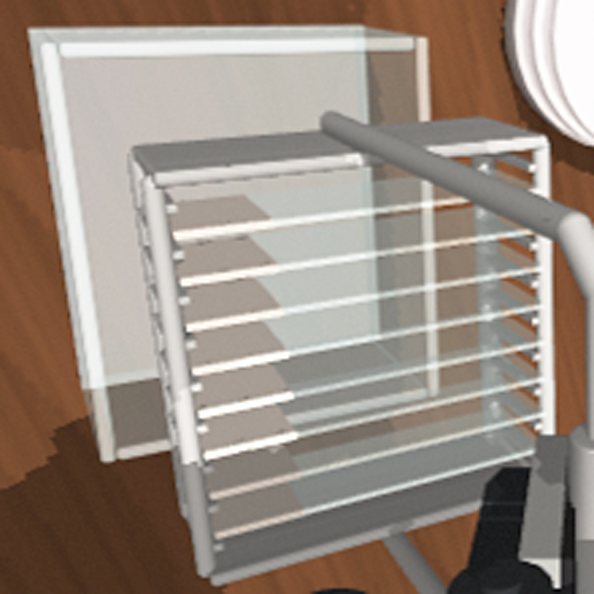

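```bash
python3 - <<'E'
from tool import *
from scipy.optimize import least_squares
w,s=pickle.load(open("w27.pkl","rb"))
def model(p,hx,hy,z):
    c,sn=np.cos(p[2]),np.sin(p[2]); q=np.array([[-hx,hy],[hx,hy],[hx,-hy],[-hx,-hy]])
    return np.c_[q@np.array([[c,sn],[-sn,c]])+p[:2],np.full(4,z)]
cw=np.array([[43,42],[428,38],[437,397],[105,460]])/2.7+[100,135]-.3
o=least_squares(lambda p:(proj(w,model(p,.05,.057,.064))-cw).ravel(),[.573,.265,-.27])
print("dish",o.x[:2].round(4),np.degrees(o.x[2]).round(2),o.fun.round(1))
P=cloud(w)
R=s["eef_rot"]; P0=s["ee_pos"]-.0215*R[:,2]
yw=np.arctan2(R[1,0],R[0,0])-np.pi/2; print("tool yaw",np.degrees(yw),"P0",P0.round(4))
ux=np.array([np.cos(yw),np.sin(yw),0]);uy=np.array([-ux[1],ux[0],0])
d=(P-P0)*1000;Q=np.stack([d@ux,d@uy,d[...,2]],-1)
m=(Q[...,2]>-96)&(Q[...,2]<-87)&(abs(Q[...,0])<50)&(abs(Q[...,1])<50)&(w["range_z"]>0)
q=Q[m]
# long side edges (left, right) as function of y
for lo,hi,f in ((-50,-38,np.min),(32,46,np.max)):
    a=q[(q[:,0]>lo)&(q[:,0]<hi)]
    out=[]
    for y in range(-36,46,8):
        b=a[abs(a[:,1]-y)<4]
        if len(b)>3: out.append((y,np.percentile(b[:,0],3 if f is np.min else 97).round(1),np.percentile(b[:,2],80).round(1)))
    print(out)
print("y ext",np.percentile(q[:,1],[.5,99.5]).round(1))
db=(np.array([*o.x[:2],0.064])-P0)*1000; print("dish centre rel P0 along ux,uy:",(db@ux).round(1),(db@uy).round(1),"rim-rel z",db[2].round(1))
dt=(np.array([.5743,.2673,.064])-P0)*1000; print("avg est:",(dt@ux).round(1),(dt@uy).round(1))
E
```

```text
dish [0.5747 0.2688] -16.0 [-0.3 -0.5  1.1 -0.5  1.4 -0.3 -1.2  1.5]
tool yaw -14.500669920546885 P0 [0.5761 0.2662 0.2488]
[(-36, np.float64(-42.1), np.float64(-94.9)), (-28, np.float64(-42.2), np.float64(-94.7)), (-20, np.float64(-42.3), np.float64(-94.9)), (-12, np.float64(-42.3), np.float64(-94.9)), (-4, np.float64(-42.2), np.float64(-94.8)), (4, np.float64(-42.4), np.float64(-94.7)), (12, np.float64(-42.1), np.float64(-94.8)), (20, np.float64(-42.1), np.float64(-95.0)), (28, np.float64(-42.2), np.float64(-95.1)), (36, np.float64(-42.4), np.float64(-95.0)), (44, np.float64(-41.0), np.float64(-93.3))]
[(-28, np.float64(40.3), np.float64(-94.6)), (-20, np.float64(40.6), np.float64(-93.5)), (-12, np.float64(40.5), np.float64(-93.6)), (-4, np.float64(40.8), np.float64(-93.8)), (4, np.float64(40.3), np.float64(-93.7)), (12, np.float64(40.4), np.float64(-93.5)), (20, np.float64(40.6), np.float64(-93.7)), (28, np.float64(40.6), np.float64(-93.9)), (36, np.float64(40.4), np.float64(-95.2)), (44, np.float64(38.9), np.float64(-93.3))]
y ext [-44.4  46.4]
dish centre rel P0 along ux,uy: -2.0 2.2 rim-rel z -184.8
avg est: -2.0 0.6
```

```bash

python3 -m inch '[{"tx":1.1,"ty":-0.9,"tz":-0.5,"rx":0,"ry":-0.0117,"rz":0.0194,"claw":255},{"tx":0,"ty":-5,"tz":8.4,"rx":0,"ry":0,"rz":0,"claw":255},{"tx":0,"ty":-7.8,"tz":12.9,"rx":0,"ry":0,"rz":0,"claw":255},{"tx":0,"ty":-7.8,"tz":12.9,"rx":0,"ry":0,"rz":0,"claw":255},{"tx":0,"ty":-5,"tz":8.4,"rx":0,"ry":0,"rz":0,"claw":255},{"tx":0,"ty":0,"tz":0,"rx":0,"ry":0,"rz":0,"claw":255},{"tx":0,"ty":0,"tz":0,"rx":0,"ry":0,"rz":0,"claw":255}]'
python3 tool.py w28
python3 - <<'E'
from tool import *
t=camera("top");s=camera("side");pickle.dump((t,s),open("ts5.pkl","wb"))
w,_=pickle.load(open("w28.pkl","rb"))
cv2.imwrite("pics/w28c.png",cv2.resize(w["color"][135:375,90:330],None,fx=2.5,fy=2.5,interpolation=cv2.INTER_CUBIC))
a=np.hstack([cv2.resize(t["color"][180:270,135:235],(400,360),interpolation=cv2.INTER_CUBIC),cv2.resize(s["color"][310:420,195:305],(360,360),interpolation=cv2.INTER_CUBIC)])
cv2.imwrite("pics/ts5.png",a)
E
```

```text
time_s: 18.53
ee_pos: [0.5852, 0.2653, 0.1779]
eef_rot: [[0.271, 0.826, 0.495], [0.963, -0.23, -0.143], [-0.004, 0.515, -0.857]]
wrist_force: [0.0, 0.6, -3.1]
finger_gap: 0.091
TCP stand 70.9 510.3 -5.1  P(D) 58.6 514.3 16.3 F [-0.1  0.5 -3. ] gap mm 8.0
```

View pics/w28c.png

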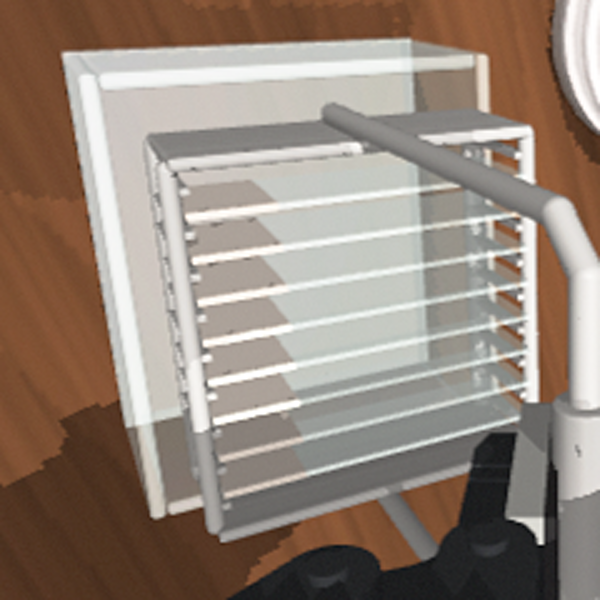

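View pics/ts5.png

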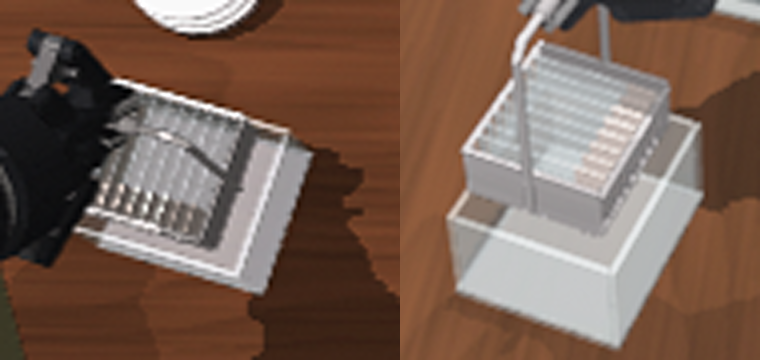

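```bash
cat > fit.py <<'E'
from tool import *
from scipy.optimize import least_squares
def model(p,hx,hy,z):
    c,sn=np.cos(p[2]),np.sin(p[2]); q=np.array([[-hx,hy],[hx,hy],[hx,-hy],[-hx,-hy]])
    return np.c_[q@np.array([[c,sn],[-sn,c]])+p[:2],np.full(4,z)]
def run(n,cor,idx,scale,off):
    w,s=pickle.load(open(n+".pkl","rb"))
    cw=np.array(cor)/scale+off-.3
    o=least_squares(lambda p:(proj(w,model(p,.05,.057,.064))[idx]-cw).ravel(),[.573,.265,-.27])
    print("dish",o.x[:2].round(4),np.degrees(o.x[2]).round(2),o.fun.round(1))
    P=cloud(w);R=s["eef_rot"]; P0=s["ee_pos"]-.0215*R[:,2]
    yw=np.arctan2(R[1,0],R[0,0])-np.pi/2; print("tool yaw",np.degrees(yw).round(2),"P0",P0.round(4))
    ux=np.array([np.cos(yw),np.sin(yw),0]);uy=np.array([-ux[1],ux[0],0])
    d=(P-P0)*1000;Q=np.stack([d@ux,d@uy,d[...,2]],-1)
    m=(Q[...,2]>-100)&(Q[...,2]<-87)&(abs(Q[...,0])<50)&(abs(Q[...,1])<50)&(w["range_z"]>0)
    q=Q[m]
    for sg in (-1,1):
        a=q[(q[:,0]*sg>32)]; out=[]
        for y in range(-36,40,12):
            b=a[abs(a[:,1]-y)<5]
            if len(b)>3: out.append((y,np.percentile(b[:,0]*sg,97).round(1)*sg,np.percentile(b[:,2],90).round(1)))
        print([tuple(map(float,x)) for x in out])
    db=(np.array([*o.x[:2],0.064])-P0)*1000; print("dish rel P0 ux,uy:",(db@ux).round(1),(db@uy).round(1))
    dt=(np.array([.5743,.2673,.064])-P0)*1000; print("avg est:",(dt@ux).round(1),(dt@uy).round(1))
    m=(abs(Q[...,0])<6)&(Q[...,1]>40)&(Q[...,2]>-80)&(Q[...,2]<-20)&(w["range_z"]>0); print("bail +y outer",np.percentile(Q[m][:,1],95).round(1))
E
python3 - <<'E'
from fit import *
run("w28",[[82,72],[488,53],[155,518]],[0,1,3],2.5,[90,135])
E
```

```text
dish [0.575 0.269] -15.73 [-0.7 -0.   1.7 -0.7 -0.2  0.9]
tool yaw -15.72 P0 [0.5752 0.2688 0.1979]
[(-36.0, -42.2, -92.5), (-24.0, -42.1, -92.4), (-12.0, -42.2, -92.4), (0.0, -42.1, -92.3), (12.0, -42.1, -92.3), (24.0, -42.0, -92.7), (36.0, -42.1, -92.7)]
[(-36.0, 37.1, -91.8), (-24.0, 40.5, -92.6), (-12.0, 41.3, -92.7), (0.0, 40.5, -92.6), (12.0, 40.8, -92.9), (24.0, 40.5, -92.0), (36.0, 41.2, -93.5)]
dish rel P0 ux,uy: -0.3 0.1
avg est: -0.5 -1.7
bail +y outer 49.1
```

```bash

python3 -m inch '[{"tx":-1.2,"ty":-1,"tz":1.7,"rx":0,"ry":0,"rz":0,"claw":255},{"tx":0,"ty":-2.1,"tz":3.4,"rx":0,"ry":0,"rz":0,"claw":255},{"tx":0,"ty":-2.1,"tz":3.4,"rx":0,"ry":0,"rz":0,"claw":255},{"tx":0,"ty":-2.1,"tz":3.4,"rx":0,"ry":0,"rz":0,"claw":255},{"tx":0,"ty":-2.1,"tz":3.4,"rx":0,"ry":0,"rz":0,"claw":255},{"tx":0,"ty":0,"tz":0,"rx":0,"ry":0,"rz":0,"claw":255}]'
python3 tool.py w29
python3 - <<'E'
from tool import *
t=camera("top");s=camera("side")
w,_=pickle.load(open("w29.pkl","rb"))
a=np.hstack([cv2.resize(w["color"][135:375,90:330],(400,400),interpolation=cv2.INTER_CUBIC),cv2.resize(s["color"][310:420,195:305],(400,400),interpolation=cv2.INTER_CUBIC)])
cv2.imwrite("pics/w29c.png",a)
E
```

```text
time_s: 19.18
ee_pos: [0.5848, 0.2643, 0.1605]
eef_rot: [[0.271, 0.825, 0.495], [0.963, -0.231, -0.142], [-0.003, 0.516, -0.857]]
wrist_force: [0.1, 0.2, -4.1]
finger_gap: 0.091
TCP stand 70.0 509.0 -23.5  P(D) 57.7 513.0 -2.1 F [-0.   0.3 -2.8] gap mm 8.3
```

View pics/w29c.png

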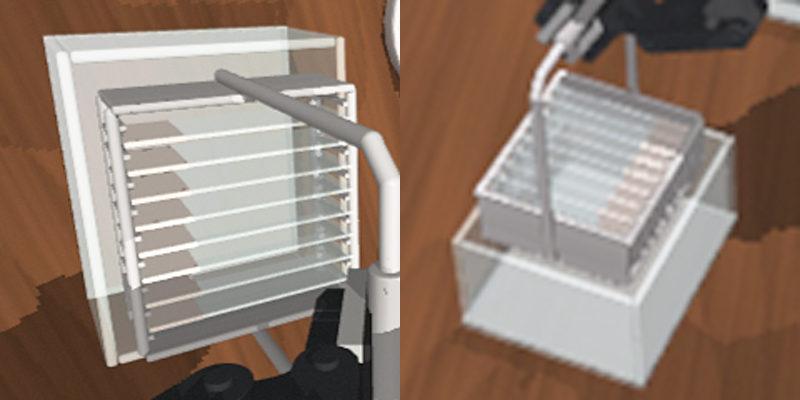

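```bash

python3 -m inch '[{"tx":0,"ty":-2.1,"tz":3.4,"rx":0,"ry":0,"rz":0,"claw":255},{"tx":0,"ty":-2.1,"tz":3.4,"rx":0,"ry":0,"rz":0,"claw":255},{"tx":0,"ty":-2.1,"tz":3.4,"rx":0,"ry":0,"rz":0,"claw":255},{"tx":0,"ty":-2.1,"tz":3.4,"rx":0,"ry":0,"rz":0,"claw":255},{"tx":0,"ty":0,"tz":0,"rx":0,"ry":0,"rz":0,"claw":255}]'
python3 tool.py w30
```

```text
time_s: 19.75
ee_pos: [0.5846, 0.2643, 0.1446]
eef_rot: [[0.271, 0.825, 0.495], [0.962, -0.231, -0.143], [-0.003, 0.515, -0.857]]
wrist_force: [-0.3, -1.2, -3.8]
finger_gap: 0.096
TCP stand 69.8 509.0 -39.4  P(D) 57.5 513.0 -18.0 F [-0.1 -0.1 -3.7] gap mm 7.8
```

```bash

python3 -m inch '[{"tx":0,"ty":-2.1,"tz":3.4,"rx":0,"ry":0,"rz":0,"claw":255},{"tx":0,"ty":-2.1,"tz":3.4,"rx":0,"ry":0,"rz":0,"claw":255},{"tx":0,"ty":-2.1,"tz":3.4,"rx":0,"ry":0,"rz":0,"claw":255},{"tx":0,"ty":-2.1,"tz":3.4,"rx":0,"ry":0,"rz":0,"claw":255},{"tx":0,"ty":-2.1,"tz":3.4,"rx":0,"ry":0,"rz":0,"claw":255},{"tx":0,"ty":0,"tz":0,"rx":0,"ry":0,"rz":0,"claw":255}]'
python3 tool.py w31
```

```text
time_s: 20.3
ee_pos: [0.5845, 0.2644, 0.1248]
eef_rot: [[0.271, 0.825, 0.496], [0.962, -0.231, -0.142], [-0.003, 0.516, -0.857]]
wrist_force: [-0.3, -1.2, -3.0]
finger_gap: 0.092
TCP stand 69.6 509.1 -59.3  P(D) 57.4 513.1 -37.9 F [ 0.5 -0.1 -3.2] gap mm 7.8
```

```bash

python3 -m inch '[{"tx":0,"ty":-1.5,"tz":2.6,"rx":0,"ry":0,"rz":0,"claw":255},{"tx":0,"ty":-1.5,"tz":2.6,"rx":0,"ry":0,"rz":0,"claw":255},{"tx":0,"ty":-1.5,"tz":2.6,"rx":0,"ry":0,"rz":0,"claw":255},{"tx":0,"ty":-0.8,"tz":1.3,"rx":0,"ry":0,"rz":0,"claw":255},{"tx":0,"ty":0,"tz":0,"rx":0,"ry":0,"rz":0,"claw":255}]'
python3 tool.py w32
```

```text
time_s: 20.77
ee_pos: [0.585, 0.2645, 0.1151]
eef_rot: [[0.271, 0.825, 0.497], [0.963, -0.231, -0.142], [-0.002, 0.516, -0.856]]
wrist_force: [-0.3, -0.6, -3.8]
finger_gap: 0.088
TCP stand 70.1 509.1 -69.3  P(D) 57.8 513.1 -47.8 F [ 0.5  0.1 -2.7] gap mm 7.8
```

View pics/w32.png

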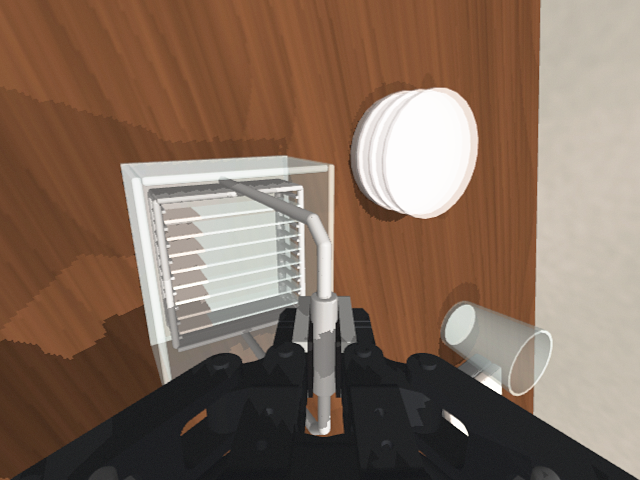

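```bash

python3 -m inch '[{"tx":0,"ty":-0.5,"tz":0.9,"rx":0,"ry":0,"rz":0,"claw":255},{"tx":0,"ty":-0.5,"tz":0.9,"rx":0,"ry":0,"rz":0,"claw":255},{"tx":0,"ty":0,"tz":0,"rx":0,"ry":0,"rz":0,"claw":255}]'
python3 -m inch '[{"tx":0,"ty":-0.5,"tz":0.9,"rx":0,"ry":0,"rz":0,"claw":255},{"tx":0,"ty":0,"tz":0,"rx":0,"ry":0,"rz":0,"claw":255}]'
```

```text
time_s: 21.07
ee_pos: [0.5854, 0.2647, 0.1136]
eef_rot: [[0.271, 0.824, 0.497], [0.963, -0.231, -0.142], [-0.002, 0.517, -0.856]]
wrist_force: [-0.4, 0.3, -3.5]
finger_gap: 0.095
time_s: 21.23
ee_pos: [0.5854, 0.2646, 0.1126]
eef_rot: [[0.271, 0.824, 0.497], [0.963, -0.231, -0.142], [-0.002, 0.517, -0.856]]
wrist_force: [-0.1, 0.7, -2.8]
finger_gap: 0.093
```

```bash

python3 -m inch '[{"tx":0,"ty":-0.5,"tz":0.9,"rx":0,"ry":0,"rz":0,"claw":255},{"tx":0,"ty":0,"tz":0,"rx":0,"ry":0,"rz":0,"claw":255}]'
```

```text
time_s: 21.4
ee_pos: [0.5854, 0.2646, 0.1115]
eef_rot: [[0.271, 0.824, 0.497], [0.963, -0.231, -0.142], [-0.002, 0.517, -0.856]]
wrist_force: [0.0, -0.5, -3.0]
finger_gap: 0.094
```

```bash

python3 -m inch '[{"tx":0,"ty":-0.5,"tz":0.9,"rx":0,"ry":0,"rz":0,"claw":255},{"tx":0,"ty":0,"tz":0,"rx":0,"ry":0,"rz":0,"claw":255}]'
```

```text
time_s: 21.57
ee_pos: [0.5855, 0.2646, 0.1104]
eef_rot: [[0.271, 0.824, 0.497], [0.963, -0.231, -0.142], [-0.002, 0.517, -0.856]]
wrist_force: [-0.8, 0.6, -3.6]
finger_gap: 0.091
```

```bash

python3 -m inch '[{"tx":0,"ty":-0.5,"tz":0.9,"rx":0,"ry":0,"rz":0,"claw":255},{"tx":0,"ty":0,"tz":0,"rx":0,"ry":0,"rz":0,"claw":255}]'
```

```text
time_s: 21.73
ee_pos: [0.586, 0.2646, 0.1102]
eef_rot: [[0.271, 0.824, 0.498], [0.963, -0.231, -0.142], [-0.001, 0.518, -0.855]]
wrist_force: [0.7, -1.0, -2.1]
finger_gap: 0.093
```

```bash

python3 -m inch '[{"tx":0,"ty":-0.4,"tz":0.7,"rx":0,"ry":0,"rz":0,"claw":255},{"tx":0,"ty":0,"tz":0,"rx":0,"ry":0,"rz":0,"claw":255}]'
python3 tool.py w33
python3 - <<'E'
from tool import *
s=camera("side")
w,_=pickle.load(open("w33.pkl","rb"))
a=np.hstack([cv2.resize(w["color"][135:375,90:330],(400,400),interpolation=cv2.INTER_CUBIC),cv2.resize(s["color"][310:420,195:305],(400,400),interpolation=cv2.INTER_CUBIC)])
cv2.imwrite("pics/w33c.png",a)
E
```

```text
time_s: 21.9
ee_pos: [0.5864, 0.2647, 0.1101]
eef_rot: [[0.271, 0.823, 0.499], [0.963, -0.231, -0.141], [-0.001, 0.519, -0.855]]
wrist_force: [-1.7, -3.5, 3.1]
finger_gap: 0.093
TCP stand 71.3 509.2 -74.4  P(D) 58.9 513.2 -53.1 F [-0.6 -1.6  2.7] gap mm 7.9
```

View pics/w33c.png

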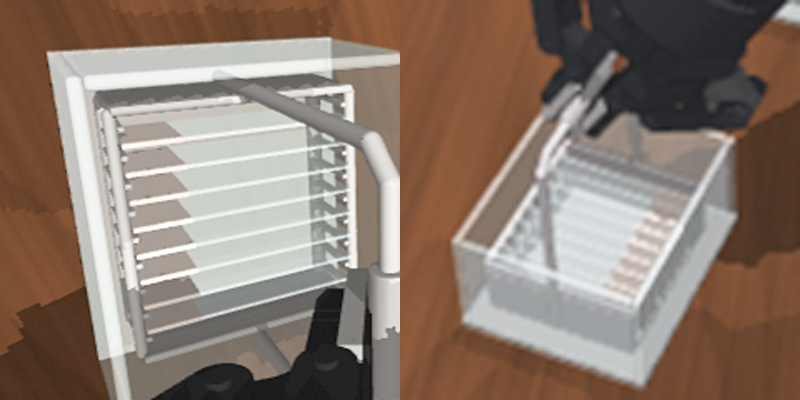

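```bash

python3 -m inch '[{"tx":0,"ty":0.2,"tz":-0.4,"rx":0,"ry":0,"rz":0,"claw":235},{"tx":0,"ty":0,"tz":0,"rx":0,"ry":0,"rz":0,"claw":228},{"tx":0,"ty":0,"tz":0,"rx":0,"ry":0,"rz":0,"claw":222},{"tx":0,"ty":0,"tz":0,"rx":0,"ry":0,"rz":0,"claw":212},{"tx":0,"ty":0,"tz":0,"rx":0,"ry":0,"rz":0,"claw":195},{"tx":0,"ty":0,"tz":0,"rx":0,"ry":0,"rz":0,"claw":180},{"tx":0,"ty":0,"tz":0,"rx":0,"ry":0,"rz":0,"claw":180},{"tx":0,"ty":0,"tz":0,"rx":0,"ry":0,"rz":0,"claw":180}]'
python3 tool.py w34
```

```text
time_s: 22.67
ee_pos: [0.5854, 0.2647, 0.109]
eef_rot: [[0.271, 0.824, 0.497], [0.963, -0.231, -0.141], [-0.002, 0.517, -0.856]]
wrist_force: [-0.1, -1.4, -0.0]
finger_gap: 0.294
TCP stand 70.3 509.2 -75.6  P(D) 58.0 513.2 -54.2 F [-0.1 -0.1  0.3] gap mm 25.0
```

View pics/w34.png

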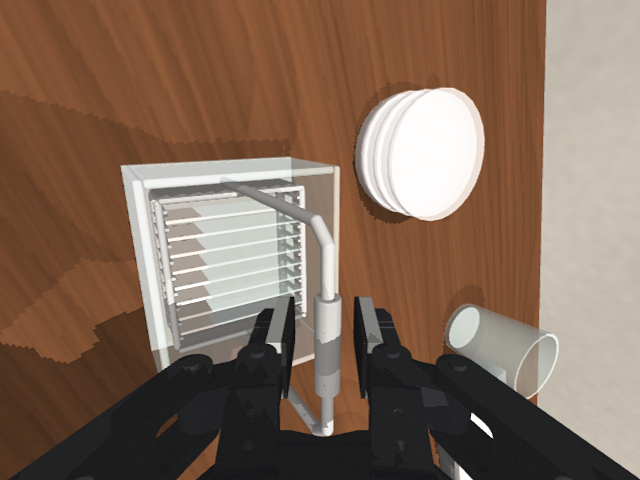

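```bash

python3 -m inch '[{"tx":0,"ty":0,"tz":-6,"rx":0,"ry":0,"rz":0,"claw":180},{"tx":0,"ty":0,"tz":-10,"rx":0,"ry":0,"rz":0,"claw":180},{"tx":0,"ty":0,"tz":-15,"rx":0,"ry":0,"rz":0,"claw":180},{"tx":0,"ty":0,"tz":-25,"rx":0,"ry":0,"rz":0,"claw":180},{"tx":0,"ty":0,"tz":-30,"rx":0,"ry":0,"rz":0,"claw":180},{"tx":0,"ty":0,"tz":-30,"rx":0,"ry":0,"rz":0,"claw":180},{"tx":0,"ty":0,"tz":-25,"rx":0,"ry":0,"rz":0,"claw":180},{"tx":0,"ty":0,"tz":-10,"rx":0,"ry":0,"rz":0,"claw":180},{"tx":0,"ty":0,"tz":0,"rx":0,"ry":0,"rz":0,"claw":180},{"tx":0,"ty":0,"tz":0,"rx":0,"ry":0,"rz":0,"claw":180}]'
python3 tool.py w35
python3 - <<'E'
from tool import *
t=camera("top");s=camera("side");pickle.dump((t,s),open("ts6.pkl","wb"))
cv2.imwrite("pics/side6.png",s["color"]);cv2.imwrite("pics/top6.png",t["color"])
E
```

```text
time_s: 23.55
ee_pos: [0.5104, 0.2862, 0.2388]
eef_rot: [[0.271, 0.824, 0.498], [0.963, -0.231, -0.141], [-0.001, 0.518, -0.856]]
wrist_force: [0.2, 0.1, -0.5]
finger_gap: 0.292
TCP stand -4.2 532.8 52.7  P(D) -16.4 536.8 74.1 F [ 0.5 -0.5 -1.3] gap mm 24.7
```

View pics/w35.png

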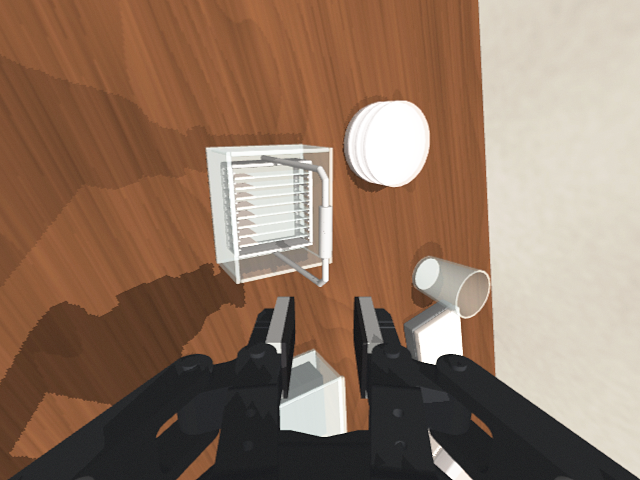

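View pics/side6.png

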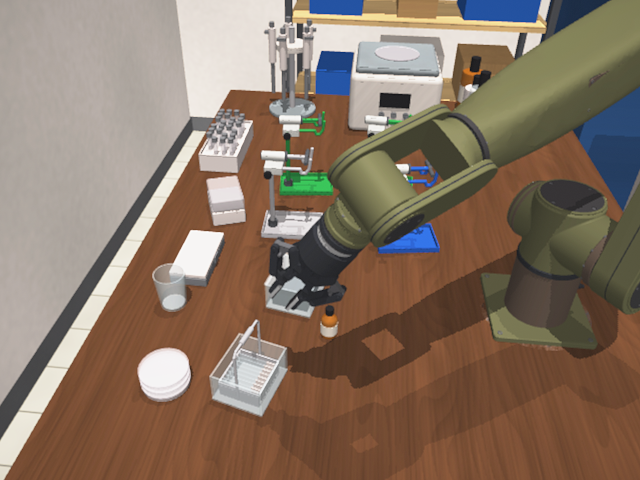

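View pics/top6.png

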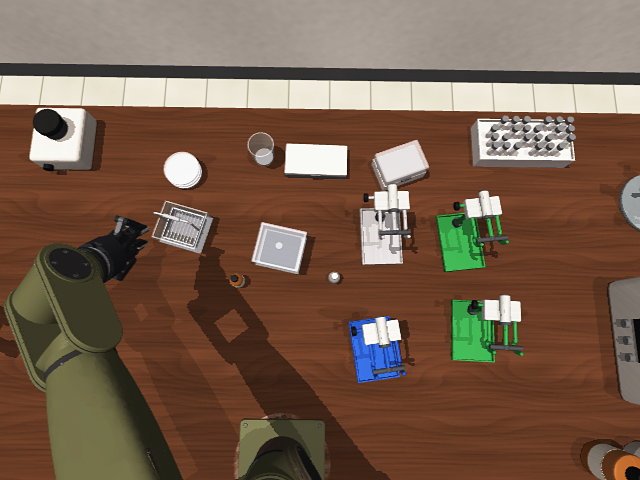

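```bash
python3 - <<'E'
from tool import *
t0,s0=pickle.load(open("ts.pkl","rb"));t,s=pickle.load(open("ts6.pkl","rb"))
for n,b in dict(dish=(150,200,215,255),lidded=(250,220,310,275),beaker=(245,130,278,167),box=(283,140,350,180),tip=(370,138,432,190),petri=(160,150,205,190),stand=(357,184,415,268),oil=(325,268,345,288),stain=(228,270,246,290),green=(436,188,510,272)).items():
    a=cv2.cvtColor(t0["color"],6)[b[1]:b[3],b[0]:b[2]].astype(np.float32);c=cv2.cvtColor(t["color"],6)[b[1]:b[3],b[0]:b[2]].astype(np.float32)
    sh,r=cv2.phaseCorrelate(a,c,cv2.createHanningWindow(a.shape[::-1],cv2.CV_32F)); print(n,np.round(sh,2),round(r,2))
w,st=pickle.load(open("w35.pkl","rb"));P=cloud(w)
m=(abs(P[...,0]-.575)<.1)&(abs(P[...,1]-.267)<.1)&(P[...,2]>.115); print("sleeve/bail top",np.percentile(P[m][:,2],[50,98]).round(4),P[m].mean(0).round(4))
q=P[m];q=q[q[:,2]>.125]; c=np.polyfit(q[:,1],q[:,2],1); print("bail level slope",c[0].round(3))
cv2.imwrite("pics/fin.png",np.hstack([cv2.resize(t["color"][180:270,340:440],(400,360)),cv2.resize(s["color"][315:425,195:305],(360,360))]))
E
```

```text
dish [-1.83 -0.7 ] 0.15
lidded [ 0.02 -0.04] 0.99
beaker [ 0.01 -0.  ] 1.0
box [ 0.   -0.03] 1.0
tip [ 0.01 -0.  ] 0.99
petri [ 0.53 -0.03] 1.01
stand [-0.03 -0.05] 0.89
oil [ 0.03 -0.11] 1.0
stain [ 0.1  -0.04] 0.99
green [0.51 0.  ] 0.99
sleeve/bail top [0.3103 0.3398] [0.5068 0.2975 0.2988]
bail level slope 1.339
```

View pics/fin.png

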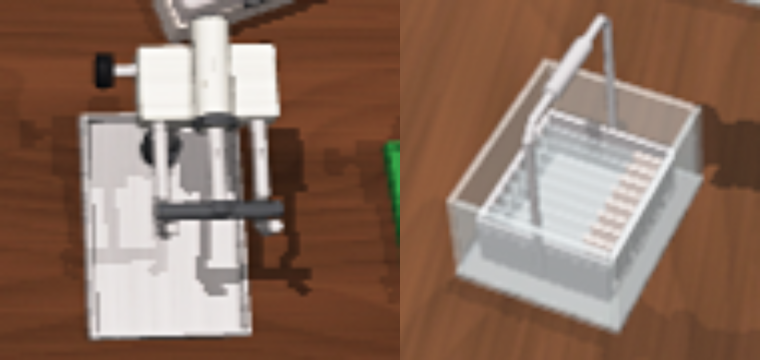

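```bash
python3 - <<'E'
from tool import *
P=cloud(pickle.load(open("w35.pkl","rb"))[0]); q=P[195:290,315:335].reshape(-1,3); q=q[(q[:,2]>.12)&(q[:,2]<.14)]; print("sleeve",q[:,2].max().round(4),"slope",np.polyfit(q[:,1],q[:,2],1)[0].round(3))
bot.close_job(); print(bot.state()["time_s"])
E
```

```text
sleeve 0.1353 slope 0.037
the job is handed in; nothing more can be done
the job is handed in; nothing more can be done
```

The rack is standing upright in the open glass dish, released, with the gripper clear, and I handed the job in at about 23.7 s of the 64 s allowed.

**What I did:** I pressed the keeper back with the outside of the rear finger, with the tool tilted 20–30°, and gripped the sleeve with the keeper held open. I then lifted the rack about 41 mm and took it forward over the hook tips. The keeper followed the finger and shut after the wire was past the tips. I levelled the rack, lowered it into the dish, opened the jaws and backed off along the tool axis.

**Last checks:**
- **Rack:** the side and wrist pictures show it seated inside the dish. The sleeve top is at 0.135 m (0.134 m expected fully down) and the sleeve slopes about 2°. The rack touched the dish floor at about 3 N upward on the wrist, so roughly 6 N on the glass.
- **Stand:** the top picture shows the keeper shut.
- **Other items:** before/after comparison of the top picture showed no movement of the lidded dish, both bottles, beaker, slide box, tip box and stand.

**What failed or disagreed:**
- **Grip approach:** the first approach let the gripper's knuckle press on the keeper, about 13 N on the wrist, so I backed off and tilted further. While lifting, the wrist force peaked at about 16 N.
- **Comparison figures:** the petri stack and one green stand gave a shift of about 0.5 px. I put this down to the comparison method and did not recheck it. The dish could not be compared this way because the rack is now in it.
- **Rack level:** my first check of it included the gripper by mistake, so I redid it on the sleeve alone.

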